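# Clear the fitter's worktop and lock the tool case

### The arm

A 6-joint arm with a two-finger parallel gripper is mounted at the origin on the work surface. World frame = base frame: x ahead of the robot, y to its left, z up, the work surface at z = 0. Lengths are in mm, angles in rad, forces in N, time in s.
With the tool pointing down it reaches from about 275 to 750 mm from the base axis. Payload 10.2 kg.
Tool frame: the origin (TCP) lies midway between the tips of the shut fingers; the grasp point (between the pads) lies 19 mm behind it; y points along the fingers, z is the direction in which the jaws open and shut, and the axes are right-handed (so a half turn about y gives the same grasp; the last joint's range is limited). The gripper opens to 85 mm and grips with 20 to 120 N. Pads are 22 mm wide; open, the fingers measure 114 mm over their backs; the gripper's body (76 mm by 85 mm) begins 54 mm behind the grasp point. The pads swing forward as they close: fully open they stand 13 mm farther back than shut.
Start: joints at [1.093, 0.313, 1.498, -0, 1.331, -0.223], TCP at [132.34, 508.052, 231.294] pointing down, gripper open.
Joint ranges: [-2.94, 2.94], [-0.97, 2.17], [0.19, 2.56], [-1.23, 4.37], [0.02, 3.11], [-2.88, 2.88]. Speed limits (rad/s): [2.39, 2.39, 3.01, 3.14, 3.14, 3.14].

### API

Orientations are given as a unit quaternion [w, x, y, z].
In Python, from rig import ctrl gives the robot as it stands.
- The arm moves only by the shell command python3 -m inch 'ROWS' [OPENING] [FORCE]. ROWS is JSON, one flat list of numbers, 6 for each row, row after row: the shift along the tool's x, y, z in cm, then the turn, a rotation vector about the tool's x, y, z in rad. A call has 1 to 8 rows; each row is the pose to reach, as a shift and turn from the pose commanded when the call began, along the tool's axes at that moment; what a row does not reach only later rows make up. A row lasts 1/12 s, in which the tool goes at most 41.7 mm and 7.16 degrees, less where a joint would pass 70% of its speed; a pose out of reach is approached as far as the arm can. A call with a gripper value outside its range is refused whole. OPENING is the gripper command: -1 is fully open, 1 is shut, values between are in proportion, set as the call begins (- or left out, the last holds). The fingers move at their own pace and stop on an object; FORCE is the grip in N (left out, the last holds). Time passes only in rows, so rows that repeat a pose let the fingers close. It gives the time, the measured TCP pose, the force and the opening at its end, in the units of the state.
- ctrl.sense(): the state, without advancing time (a new reading comes with each control period).
- ctrl.capture(name): name is "scene" or "top" or "wrist"; returns the picture (480x640x3 uint8, red, green, blue); there is no depth.
- ctrl.get_calibration(name): a dict with "fx", "fy", "cx", "cy" (pixels), "world_to_cam" (4x4, takes a point from world to camera coordinates). Camera axes: x right, y down, z forward; pixel columns grow to the right and rows downward; lengths in mm; the calibration is good to about 2 mm. The wrist camera is an equidistant fisheye: a pixel r from the principal point sees the ray r / f radians off the axis. A picture is of the moment at which its call begins: read the wrist's pose just before it. get_calibration takes no time and is no camera call; for the wrist camera it gives the pose at the moment of the call.
- ctrl.finish_job(): hands the job in, once; it reports no verdict.
Trained networks look in the newest picture that a camera, given by its name, has taken for a name from the list of things; names that differ only in an ending like _2 or _b are one class to them, and where a whole thing is asked for, a point or a joint stands for the part that bears it (a point fixed in the world has none). Each returns a list of dicts, best first, with "score" (0 to 1); they miss things now and then, are a little off and sometimes report something else, mostly with a low value. They report only what shows in the picture. A call takes as long as a camera call.
- ctrl.search_frame(thing, camera): "uv" ([column, row] in pixels, amid what is visible of it).
The state is a dict: "time_s": time; "joints": joint angles; "dq": joint speeds; "tau": joint torques, N m; "eef_pos": TCP position; "ee_rot": TCP orientation; "force": force on the tool from outside, world axes, zero at the start; "wrist_torque": the same for the moment, N m; "grip_width": opening from 0.0 (shut) to 1.0 (fully open).
Only numpy, scipy, OpenCV 4.12 (cv2) and the standard library are available. Lean on these libraries where they do the work, as an engineer would, in place of code of your own. Each camera call takes 0.05 s, during which the arm holds its last target.

### The job

Clear the kitchen worktop: lay the spanner and the scraper flat in the open tool case, one in each compartment and lengthways in it, put every pipe part in the round basin and every cupboard fitting in the rectangular carton. Once both tools are in, close the case's lid fully, then swing the hasp over onto the lid so that it lies flat over the staple. Leave the mug, the timer and the tin where they stand.

Things in the scene. Friction and masses are not known exactly. Their poses are not given: they have to be found in the camera images.
- case: Fixed grey steel tool case, 190 (its x) x 220 (its y) mm, walls 6 mm, rim 60 mm high; origin at the centre of its underside. Its front (-x side) carries the hasp, its lid is hinged along the +x rim. Inside, a 4 mm thick, 25 mm high divider along x at y = 0 parts it into two compartments, each 178 mm long (x) and about 102 mm wide (y).
- bay0 (a point): Centre of the floor of the compartment on the case's -y side, 6 mm above the worktop; axes as the case's.
- bay1 (a point): Centre of the floor of the compartment on the case's +y side; axes as the case's.
- lid (a joint): Lid angle, rad: 0 shut, about 1.57 upright, stop at 1.9; starts open at 1.62 to 1.85. The hinge is stiff: the lid stays where it is left; about 2 N at the tab moves it. The lid is 6 mm thick, 190 mm from hinge to free edge.
- lid_hinge (a point): On the lid's hinge axis, middle of the case's +x rim, 60 mm up. The axis runs along the case's y.
- lid_tab (a point): Middle of the lid's steel pull tab, which sticks out 50 mm from the lid's free edge, 24 mm wide (along the case's y), 8 mm thick. This point is 30 mm out from the edge, 220 mm from the hinge and 70 mm to the case's +y side of the middle. Site axes turn with the lid; lid x points from the tab to the hinge. Held by its two sides from above, it can turn between the pads as the lid swings.
- hasp (a joint): Hasp angle, rad: 0 sticks out level from the case's front, 1.57 straight up, 3.14 lying on the shut lid with the staple through its slot (stop at 3.14). Starts at 0 to 0.25. Hinge moves freely with slight friction; past upright it falls over by its own weight.
- hasp_hinge (a point): On the hasp's hinge axis at the middle of the case's front, 69 mm up, 102 mm from the case's centre. The axis runs along the case's y.
- hasp_grip (a point): Point in the middle of the slotted steel hasp strap, 55 mm from its hinge. The strap is 75 mm long, 30 mm wide (along the case's y), 4 mm thick. Held by its two long edges from above it can turn between the pads.
- basin: Fixed round grey plastic basin, outside radius 80 mm, 70 mm high, wall 4 mm, floor 5 mm thick, upright walls; origin at the centre of its underside. For pipe parts.
- carton: Fixed rectangular open cardboard carton, 160 (x) x 170 (y) mm, 70 mm high, wall 5 mm, floor 5 mm; origin at the centre of its underside. For cupboard fittings. It and the basin may change places.
- spanner: Adjustable spanner, 140 mm long. Loose; origin at the middle of the part to grip, on its centre line, x along that part. Black handle 90 x 22 mm, 14 mm thick (x -60 to +30); steel head of 38 mm diameter, 14 mm thick, with jaws to x = +80. Lies flat, origin 7 mm up. Tool for the case; either end may point either way.
- scraper: Paint scraper, 141 mm long. Loose; origin at the middle of the part to grip, on its centre line, x along that part. Wooden handle 85 x 26 mm, 18 mm thick (x -55 to +30); thin steel blade 50 mm wide to x = +86. Lies flat, origin 9 mm up. Tool for the case; either end may point either way.
- elbow: Pipe part (may be absent): copper pipe elbow of 22 mm pipe. Loose; origin at the middle of the part to grip, on its centre line, x along that part. Gripped leg 80 mm long; the other leg runs 45 mm to +y from its +x end. Origin 11 mm up when flat.
- tee: Pipe part (may be absent): copper T of 22 mm pipe. Loose; origin at the middle of the part to grip, on its centre line, x along that part. Gripped stem from x = -40 to +35, cross bar 76 mm long along y at x = +35. Origin 11 mm up when flat.
- valve: Pipe part (may be absent): stop valve, brass block 34 x 28 x 26 mm with 20 mm pipe along x, 90 mm over all, and a small flat lever on top (to 24 mm above the origin, x -7 to +43, 12 mm wide). Loose; origin at the middle of the part to grip, on its centre line, x along that part. Grip the block's 28 mm width. Origin 13 mm up.
- pull: Cupboard fitting (may be absent): steel bar door handle, bar 124 mm long, 12 x 12 mm, standing on two posts at x = -48 and +48, feet 28 mm below the bar's centre. Loose; origin at the middle of the part to grip, on its centre line, x along that part. Origin 28 mm up.
- hinge: Cupboard fitting (may be absent): concealed steel door hinge, arm 75 x 18 mm, 16 mm thick (x -47 to +28), round cup of 36 mm diameter centred at x = +40. Loose; origin at the middle of the part to grip, on its centre line, x along that part. Origin 8 mm up.
- bracket: Cupboard fitting (may be absent): white L-shaped shelf bracket on edge, 10 mm thick, 22 mm tall. Loose; origin at the middle of the part to grip, on its centre line, x along that part. Gripped leg 90 mm long, other leg 40 mm to +y from its +x end. Origin 11 mm up.
- mug: White mug, 80 mm across, 90 mm high, origin under its centre; stands at the far side, leave alone.
- timer: White heating timer box 60 x 130 x 70 mm, origin under its centre; leave alone.
- tin: Plain metal tin, 90 mm across, 100 mm high, origin under its centre; leave alone.

How it is judged:
By the outcome, as a careful person would: the job done as asked, in the order asked, and still so for the second after the job is handed in, with the robot touching nothing.
Of elbow, tee, valve, pull, hinge, bracket only 2 to 4 are there at a start; the rules pass over those that are not, and their reading is None.
At some moment in a run one of elbow, tee, valve, hinge, bracket may be knocked a few centimetres aside while the robot is not near it.
Once in a run the grip may slacken for a moment while it holds something.
It also fails if it takes over 210 s, if anything falls off the work surface, if the arm or the gripper's body presses on something with over 40 N, if the wrist force passes 120 N, or if a joint passes its speed limit or range.

## Working session

There is one attempt and no reset: what is moved stays moved. The work goes in short steps, Python scripts to look and compute and a shell command to move; the robot and the scene stay as the last step left them, time stands still between calls to the robot, and variables do not carry over. Pictures are saved under pics/ and viewed, and the job is handed in when it is done.

```bash
ls -la; mkdir -p pics
python3 - <<'E'
from rig import ctrl
import cv2
for n in ["scene","top","wrist"]:
    im=ctrl.capture(n); cv2.imwrite(f"pics/{n}0.png",im[:,:,::-1])
    c=ctrl.get_calibration(n); print(n,c)
print(ctrl.sense())
E
```

```text
total 12
drwxr-xr-x  3 agent agent 4096 Dec  7 09:40 .
drwxr-xr-x 23 root  root  4096 Dec  7 09:40 ..
drwxr-xr-x  2 agent agent 4096 Dec  7 09:40 pics
scene {'fx': 544.6031212700291, 'fy': 544.6031212700291, 'cx': 317.90483115806416, 'cy': 234.90608041644984, 'world_to_cam': array([[ 7.92725646e-01,  6.09299421e-01,  1.84463198e-02,
        -4.80491819e+02],
       [ 4.68473854e-01, -5.89585596e-01, -6.57967380e-01,
        -2.51487181e+02],
       [-3.90023459e-01,  5.30229235e-01, -7.52820470e-01,
         1.53330296e+03],
       [ 0.00000000e+00,  0.00000000e+00,  0.00000000e+00,
         1.00000000e+00]])}
top {'fx': 514.5686644783324, 'fy': 514.5686644783324, 'cx': 316.80058048091604, 'cy': 236.98649482786874, 'world_to_cam': array([[ 2.27850457e-03, -9.99997063e-01, -8.26581724e-04,
        -1.38329536e+00],
       [-9.92608949e-01, -2.16137498e-03, -1.21337554e-01,
         6.17805365e+02],
       [ 1.21335412e-01,  1.09694059e-03, -9.92610958e-01,
         1.10083679e+03],
       [ 0.00000000e+00,  0.00000000e+00,  0.00000000e+00,
         1.00000000e+00]])}
wrist {'fx': 371.
[... 431 characters left out ...]
1.00000000e+00]])}
{'time_s': 0.15, 'joints': array([ 1.09257751e+00,  3.13304774e-01,  1.49822008e+00,  1.84881081e-06,
        1.33100381e+00, -2.23392019e-01]), 'dq': array([-7.82821628e-04, -4.69591553e-04, -1.99124111e-03,  3.51677346e-05,
        2.38063544e-03, -3.69906832e-04]), 'tau': array([ 6.77336138e-04, -4.12371111e+01, -2.59799784e+01, -1.70479248e-04,
        3.20953091e-03, -3.69058034e-05]), 'eef_pos': array([132.26321201, 507.88048711, 230.89108277]), 'ee_rot': array([-0.70106424,  0.70168535, -0.08996577,  0.08973713]), 'force': array([ 0.98079633, -0.54990462,  0.29206264]), 'wrist_torque': array([ 0.03415049,  0.02118046, -0.00367691]), 'grip_width': 0.9999225797946724}
```

View pics/scene0.png

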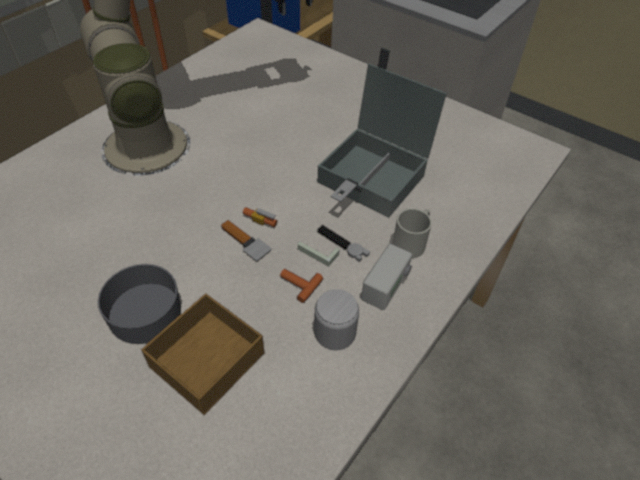

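View pics/top0.png

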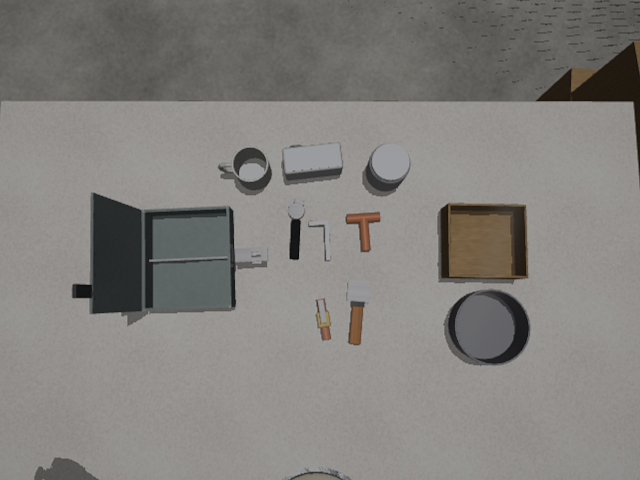

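View pics/wrist0.png

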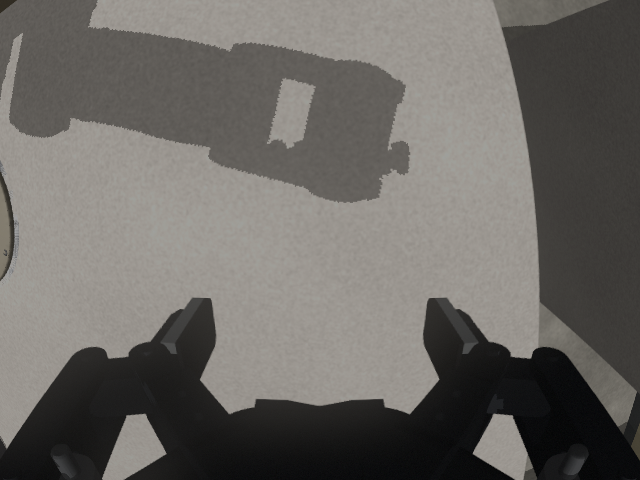

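The top view shows the spanner at (296,230), bracket at (325,240), tee at (364,230), valve at (322,318) and scraper at (357,315). The case is on the left with its front facing right (world -y). The carton is at (484,241) and the basin at (488,326).

```bash
cat > h.py <<'E'
import numpy as np, cv2
from rig import ctrl
from scipy.spatial.transform import Rotation as R
def ray(name,u,v,c=None):
    c=c or ctrl.get_calibration(name); M=c["world_to_cam"]
    x=(u-c["cx"])/c["fx"]; y=(v-c["cy"])/c["fy"]
    if name=="wrist":
        r=np.hypot(x,y); s=np.sin(r)/r if r>1e-9 else 1
        d=np.array([x*s,y*s,np.cos(r)])
    else: d=np.array([x,y,1.])
    o=-M[:3,:3].T@M[:3,3]; return o,M[:3,:3].T@d
def pix(name,u,v,z,c=None):
    o,d=ray(name,u,v,c); return o+d*(z-o[2])/d[2]
def proj(name,p,c=None):
    c=c or ctrl.get_calibration(name); M=c["world_to_cam"]
    q=M[:3,:3]@np.asarray(p,float)+M[:3,3]
    if name=="wrist":
        t=np.arctan2(np.hypot(q[0],q[1]),q[2]); n=np.hypot(q[0],q[1]); 
        return np.array([c["cx"]+c["fx"]*t*q[0]/n,c["cy"]+c["fy"]*t*q[1]/n])
    return np.array([c["cx"]+c["fx"]*q[0]/q[2],c["cy"]+c["fy"]*q[1]/q[2]])
def q2R(q): return R.from_quat([q[1],q[2],q[3],q[0]])
def tool(): 
    s=ctrl.sense(); return s["eef_pos"],q2R(s["ee_rot"]).as_matrix(),s
def downR(phi):
    "tool y down, jaw axis z at world angle phi"
    y=np.array([0,0,-1.]); z=np.array([np.cos(phi),np.sin(phi),0]); return np.column_stack([np.cross(y,z),y,z])
def delta(p,Rt):
    "shift cm + rotvec in tool axes from current measured pose"
    P,T,_=tool(); return np.round(T.T@(np.asarray(p)-P)/10,2), np.round(R.from_matrix(T.T@Rt).as_rotvec(),3)
def save(name,f,crop=None,k=1):
    im=ctrl.capture(name)[:,:,::-1]
    o=im
    if crop: o=im[crop[1]:crop[3],crop[0]:crop[2]]
    if k!=1: o=cv2.resize(o,None,fx=k,fy=k,interpolation=cv2.INTER_CUBIC)
    cv2.imwrite("pics/"+f,o); return im
E
python3 - <<'E'
from h import *
im=save("top","t1.png",(60,130,240,330),3)
save("top","t2.png",(260,130,460,370),3) if 0 else None
cv2.imwrite("pics/t2.png",cv2.resize(im[190:355,275:400],None,fx=4.0,fy=3.6,interpolation=cv2.INTER_CUBIC))
c=ctrl.get_calibration("top")
for t in ["spanner","scraper","tee","valve","bracket","elbow","pull","hinge","case","basin","carton"]:
    print(t,[(np.round(d["uv"],1).tolist(),round(d["score"],2)) for d in ctrl.search_frame(t,"top")][:3])
P,T,s=tool(); print(P,T.round(3),s["time_s"])
E
```

```text
spanner [([294.6, 222.9], 0.55)]
scraper [([356.1, 303.8], 0.8)]
tee [([362.8, 218.4], 0.63)]
valve [([320.1, 316.3], 0.76)]
bracket [([325.0, 229.5], 0.63)]
elbow []
pull [([160.5, 256.2], 0.26)]
hinge [([243.0, 256.8], 0.35)]
case [([164.2, 256.6], 0.76), ([249.0, 253.6], 0.4)]
basin [([489.7, 326.0], 0.65), ([252.5, 167.2], 0.38)]
carton [([484.0, 241.6], 0.82), ([244.5, 256.4], 0.63), ([385.7, 169.0], 0.23)]
[132.33654779 508.05286047 231.2815371 ] [[ 0.968 -0.     0.252]
 [-0.252 -0.     0.968]
 [-0.    -1.    -0.   ]] 0.75
```

View pics/t1.png

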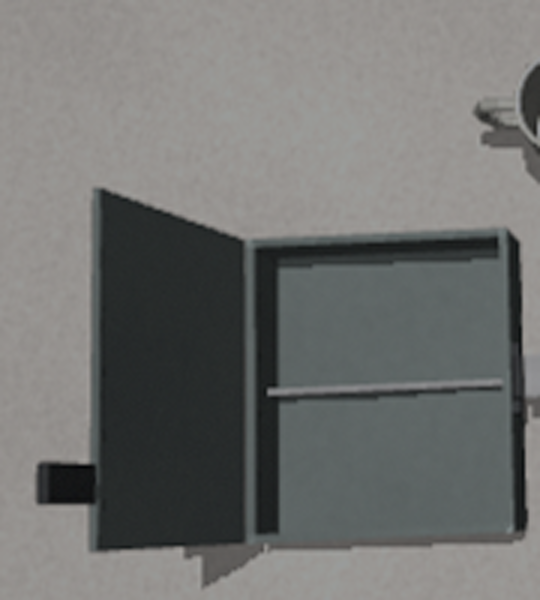

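View pics/t2.png

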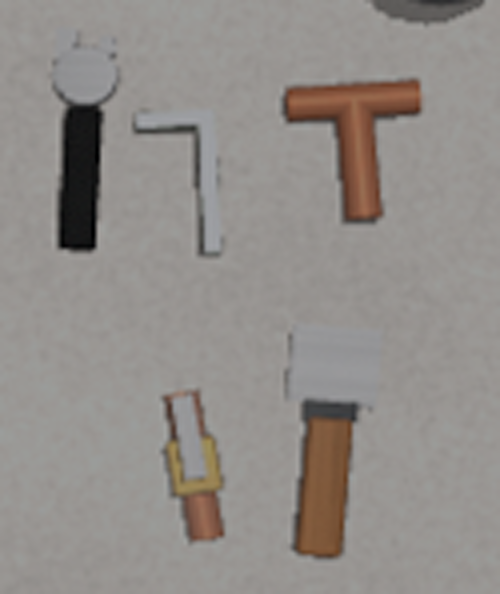

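Run:
```python
from h import *
def L(n,a,b,z,f):
    A=pix("top",*a,z);B=pix("top",*b,z);d=B-A
    print(n,A[:2].round(1),B[:2].round(1),"len",np.hypot(*d[:2]).round(1),"ang",np.arctan2(d[1],d[0]).round(3),"org",(A+d/np.linalg.norm(d)*f)[:2].round(1))
L("spanner",(294.5,258.6),(295.75,220.0),7,60)
L("scraper",(354.5,343.9),(358,305.3),12,55)
L("bracket",(327.5,260),(326.5,221.9),15,45)
L("tee",(365.5,249.7),(363.5,217.8),14,40)
L("valve",(326.5,339.4),(320.5,299.2),13,45)
for p in [(142.3,210.3),(229.3,207),(142.7,311),(231.7,306.7)]: print(pix("top",*p,60).round(1))
for n,p in [("basin",(489,326)),("carton",(484,240.5))]: print(n,pix("top",*p,70).round(1))
```

```text
spanner [572.2  50.3] [660.5  48.1] len 88.3 ang -0.025 org [632.2  48.8]
scraper [383.5 -83.7] [467.9 -92.1] len 84.9 ang -0.099 org [438.2 -89.1]
bracket [568.6 -24.1] [655.  -21.9] len 86.5 ang 0.026 org [613.6 -22.9]
tee [ 592.1 -109.7] [ 664.8 -105.8] len 72.8 ang 0.053 org [ 632.  -107.6]
valve [393.2 -21.9] [481.2  -8.5] len 89.1 ang 0.151 org [437.7 -15.2]
[672.9 381.1  60. ]
[680.6 191.3  60. ]
[455.3 370.7  60. ]
[464.8 181.2  60. ]
basin [ 426.  -362.8   70. ]
carton [ 607. -359.   70.]
```

Run:
```python
from h import *
print(delta([430,-88,190],downR(1.472)))
```

```text
(array([ 43.83,   4.13, -50.18]), array([ 0.   , -0.156, -0.   ]))
```

```bash
python3 -m inch '[3,0,-3,0,-0.02,0, 6,0.5,-7,0,-0.04,0, 9,1,-10.5,0,-0.06,0, 12,1.5,-14,0,-0.08,0, 15,2,-17.5,0,-0.1,0, 18,2.5,-21,0,-0.12,0, 21,3,-24.5,0,-0.14,0, 24,3.5,-28,0,-0.156,0]'
python3 - <<'E'
from h import *
print(delta([430,-88,190],downR(1.472)))
E
```

```text
time_s: 1.42
eef_pos: [277.9, 208.4, 200.4]
ee_rot: [0.706, -0.706, 0.034, -0.035]
force: [1.9, 0.3, 0.9]
grip_width: 0.997
(array([ 18.01,   1.05, -28.03]), array([-0.   ,  0.002,  0.001]))
```

```bash
python3 -m inch '[2,0,-3.5,0,0,0, 4.5,0.2,-7,0,0,0, 7,0.4,-10.5,0,0,0, 9.5,0.6,-14,0,0,0, 12,0.6,-17.5,0,0,0, 14,0.6,-21,0,0,0, 16.1,0.6,-24.5,0,0,0, 16.1,0.6,-25,0,0,0]' -0.2; python3 -m inch '[0,0,0,0,0,0, 0,0,0,0,0,0]';  python3 - <<'E'
from h import *
print(delta([430,-88,190],downR(1.472)))
save("wrist","w1.png"); P,T,s=tool(); print(P,s["grip_width"])
c=ctrl.get_calibration("wrist")
g=P-T[:,1]*19
print("tcp",proj("wrist",P),"scr est",[proj("wrist",p).round(0) for p in ([383.5,-83.7,12],[467.9,-92.1,12])])
for t in ["scraper","valve"]: print(t,[(np.round(d["uv"],1).tolist(),round(d["score"],2)) for d in ctrl.search_frame(t,"wrist")][:2])
E
```

```text
time_s: 2.08
eef_pos: [415.2, -59.2, 194.3]
ee_rot: [-0.706, 0.707, -0.036, 0.037]
force: [-0.1, 1.8, -1.4]
grip_width: 0.599
time_s: 2.25
eef_pos: [412.9, -54.3, 194.2]
ee_rot: [0.706, -0.706, 0.035, -0.035]
force: [-0.6, 0.4, 0.2]
grip_width: 0.6
(array([ 2.04,  0.42, -3.18]), array([-0.   , -0.001, -0.001]))
[412.8034479  -53.70701688 194.27105523] 0.5996967778247704
tcp [321.50546002 306.42362245] scr est [array([283., 186.]), array([285., 276.])]
scraper [([287.2, 276.1], 0.88), ([486.8, 449.1], 0.57)]
valve [([364.4, 236.8], 0.73)]
```

View pics/w1.png

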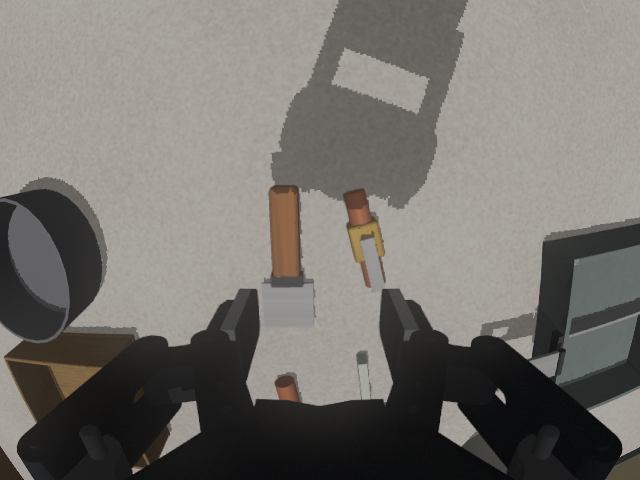

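Run:
```python
from h import *
print(delta([438,-89,60],downR(1.472)));print(delta([438,-89,4],downR(1.472)))
```

```text
(array([ 2.85, 13.45, -3.3 ]), array([-0.   ,  0.002,  0.   ]))
(array([ 2.85, 19.05, -3.3 ]), array([-0.   ,  0.002,  0.   ]))
```

```bash
python3 -m inch '[2,2,-2.3,0,0,0, 2.85,5.5,-3.3,0,0,0, 2.85,9,-3.3,0,0,0, 2.85,12,-3.3,0,0,0, 2.85,15,-3.3,0,0,0, 2.85,17,-3.3,0,0,0, 2.85,18.4,-3.3,0,0,0, 2.85,19.05,-3.3,0,0,0]' -0.2;  python3 -m inch '[0,0,0,0,0,0, 0,0,0,0,0,0]';  python3 - <<'E'
from h import *
print(delta([438,-89,4],downR(1.472)))
save("wrist","w2.png")
E
```

```text
time_s: 3.07
eef_pos: [437.5, -88.8, 2.4]
ee_rot: [0.707, -0.706, 0.035, -0.034]
force: [0.1, 0.1, 0.4]
grip_width: 0.599
time_s: 3.23
eef_pos: [438.7, -89.8, 4.5]
ee_rot: [-0.706, 0.706, -0.034, 0.035]
force: [-0.3, -0.8, -0.0]
grip_width: 0.599
(array([-0.07,  0.05,  0.08]), array([0.   , 0.001, 0.001]))
```

View pics/w2.png

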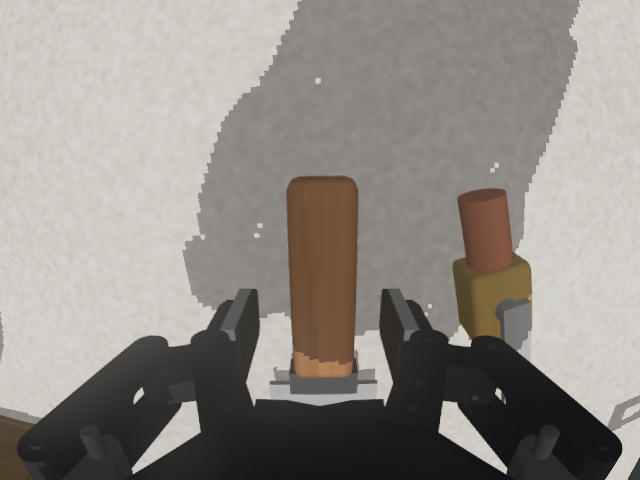

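```bash
python3 -m inch '[0,0,0,0,0,0, 0,0,0,0,0,0, 0,0,0,0,0,0, 0,0,0,0,0,0, 0,0,0,0,0,0]' 1 70; python3 -m inch '[0,-2,0,0,0,0, 0,-5,0,0,0,0, 0,-8.5,0,0,0,0, 0,-12,0,0,0,0, 0,-14,0,0,0,0, 0,-14,0,0,0,0]';  python3 - <<'E'
from h import *
yaw=1.615; c=np.array([568.4,281]); ex=np.array([np.cos(yaw),np.sin(yaw)]); ey=np.array([-ex[1],ex[0]])
print("bay1",c+ey*53,"bay0",c-ey*53)
# blade toward -case x: origin at +15 case x
t=c+ey*53+ex*15.5; print(t)
print(delta([*t,145],downR(yaw-np.pi/2)))
E
```

```text
time_s: 3.7
eef_pos: [438.8, -90.4, 4.9]
ee_rot: [-0.706, 0.706, -0.034, 0.035]
force: [-1.7, 1.1, 8.6]
grip_width: 0.281
time_s: 4.2
eef_pos: [440.1, -91.0, 148.2]
ee_rot: [-0.705, 0.707, -0.032, 0.038]
force: [0.5, 0.1, -1.0]
grip_width: 0.283
bay1 [515.45177163 278.6579682 ] bay0 [621.34822837 283.3420318 ]
[514.76683781 294.14282744]
(array([ 3.64,  0.23, 39.06]), array([-0.003,  1.428,  0.009]))
```

Run:
```python
from h import *
M=ctrl.get_calibration("wrist")["world_to_cam"]; o=-M[:3,:3].T@M[:3,3]
P,T,s=tool(); print(T.T@(o-P), T.T@M[2,:3]); print(s["grip_width"],s["joints"])
```

```text
[ -71.14439943 -142.80731748   -1.11981144] [2.77386066e-01 9.60758332e-01 6.31164946e-04]
0.2830500391239738 [-4.65639579e-01  2.33936222e-01  1.83668890e+00 -2.99471694e-06
  1.06249075e+00 -1.93780668e+00]
```

Run:
```python
from h import *
yaw=1.615; c=np.array([568.4,281]); ex=np.array([np.cos(yaw),np.sin(yaw)]); ey=np.array([-ex[1],ex[0]])
t=c+ey*53-ex*15.5; print(t)
print(delta([*t,145],downR(yaw+np.pi/2)))
```

```text
[516.13670546 263.17310896]
(array([ 4.08,  0.24, 35.99]), array([ 0.009, -1.714,  0.003]))
```

```bash
python3 -m inch '[0.4,0,2,0,-0.1,0, 0.9,0,4.5,0,-0.22,0, 1.3,0,7,0,-0.34,0, 1.7,0,9.5,0,-0.46,0, 2.1,0,12,0,-0.58,0, 2.5,0,14.5,0,-0.7,0, 2.9,0,17,0,-0.82,0, 3.2,0,19.5,0,-0.94,0]';  python3 - <<'E'
from h import *
yaw=1.615
print(delta([516.1,263.2,145],downR(yaw+np.pi/2)),tool()[2]["grip_width"])
E
```

```text
time_s: 4.87
eef_pos: [489.2, 102.0, 143.1]
ee_rot: [0.645, -0.644, -0.29, 0.291]
force: [0.9, 0.0, -0.8]
grip_width: 0.28
(array([13.86, -0.19,  8.66]), array([-0.001, -0.768, -0.   ])) 0.28048967529098445
```

```bash
python3 -m inch '[2,0,1.3,0,-0.11,0, 4,0,2.5,0,-0.22,0, 6,0,3.7,0,-0.34,0, 8,0,5,0,-0.46,0, 10,0,6.2,0,-0.58,0, 12,0,7.5,0,-0.7,0, 13.6,0,8.5,0,-0.77,0, 13.6,0,8.5,0,-0.77,0]';python3 -m inch '[0,0,0,0,0,0, 0,0,0,0,0,0]';  python3 - <<'E'
from h import *
yaw=1.615
print(delta([516.1,263.2,145],downR(yaw+np.pi/2)),tool()[2]["grip_width"])
save("wrist","w3.png");save("scene","s3.png",(260,40,500,260),3)
E
```

```text
time_s: 5.53
eef_pos: [513.3, 271.0, 142.6]
ee_rot: [0.489, -0.495, -0.506, 0.51]
force: [0.0, 0.3, -1.2]
grip_width: 0.282
time_s: 5.7
eef_pos: [513.7, 266.9, 142.9]
ee_rot: [0.49, -0.497, -0.504, 0.509]
force: [-0.8, -0.6, -0.6]
grip_width: 0.284
(array([-0.38, -0.2 , -0.23]), array([ 0.002, -0.019, -0.012])) 0.28440870833984755
```

View pics/w3.png

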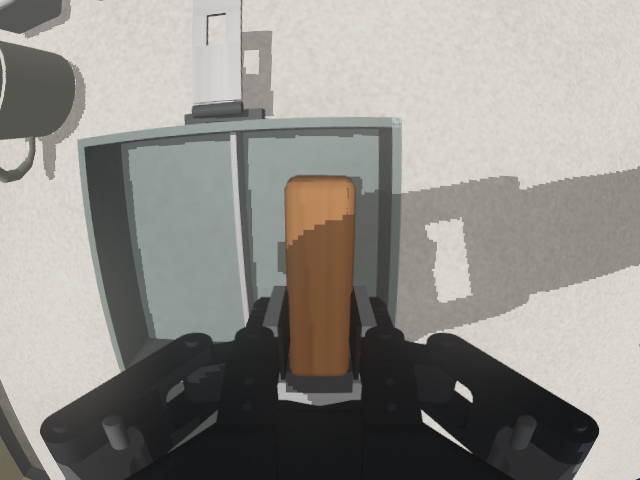

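View pics/s3.png

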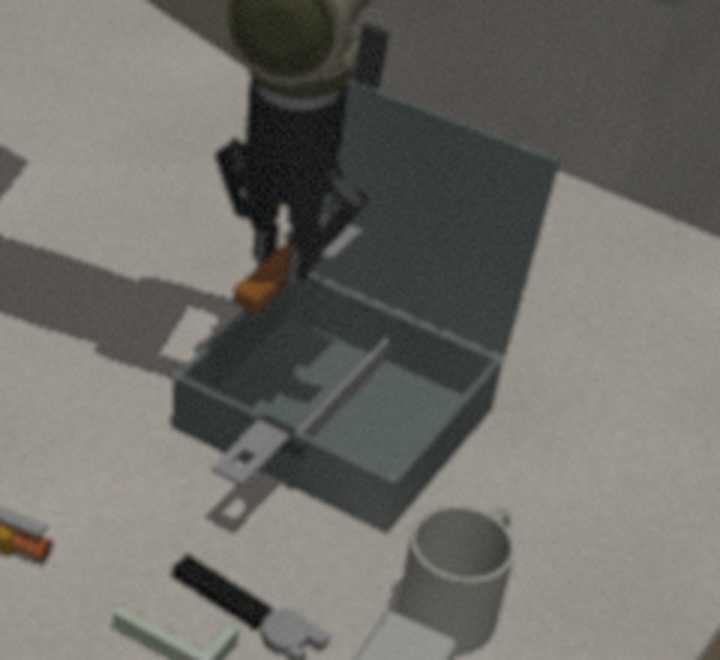

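Run:
```python
from h import *
for p,z in [((79,140),60),((400,119),60),((236,135),31),((243,240),31),((400,330),60),((186,115),69),((264,112),69),((218,107),71),((193,100),71),((241,100),71)]: print(p,pix("wrist",*p,z).round(1))
```

```text
(79, 140) [683.7 191.6  60. ]
(400, 119) [466.2 182.1  60. ]
(236, 135) [572.8 194.2  31. ]
(243, 240) [568.7 269.5  31. ]
(400, 330) [454.7 324.6  60. ]
(186, 115) [595.8 181.4  69. ]
(264, 112) [547.6 181.1  69. ]
(218, 107) [574.9 177.6  71. ]
(193, 100) [590.6 172.6  71. ]
(241, 100) [561.  173.9  71. ]
```

Run:
```python
from h import *
print(delta([517.3,263.6,11.5],downR(1.6145+np.pi/2)))
```

```text
(array([-0.14, 13.19, -0.28]), array([ 0.003, -0.019, -0.012]))
```

```bash
python3 -m inch '[-0.1,1,-0.3,0,-0.019,-0.01, -0.1,4,-0.3,0,-0.019,-0.01, -0.1,7,-0.3,0,-0.019,-0.01, -0.1,9.5,-0.3,0,-0.019,-0.01, -0.1,11.5,-0.3,0,-0.019,-0.01, -0.1,12.6,-0.3,0,-0.019,-0.01, -0.1,13.2,-0.3,0,-0.019,-0.01, -0.1,13.2,-0.3,0,-0.019,-0.01]';python3 -m inch '[0,0,0,0,0,0, 0,0,0,0,0,0]'; python3 -m inch '[0,0,0,0,0,0, 0,0,0,0,0,0, 0,0,0,0,0,0]' -0.1;python3 - <<'E'
from h import *
save("wrist","w4.png")
E
```

```text
time_s: 6.47
eef_pos: [516.0, 270.0, 11.9]
ee_rot: [0.487, -0.496, -0.507, 0.51]
force: [-0.0, 0.2, -1.3]
grip_width: 0.282
time_s: 6.63
eef_pos: [516.4, 270.3, 12.2]
ee_rot: [0.486, -0.496, -0.508, 0.51]
force: [-0.2, 0.2, -0.5]
grip_width: 0.282
time_s: 6.88
eef_pos: [518.5, 270.5, 13.3]
ee_rot: [-0.485, 0.497, 0.509, -0.508]
force: [7.5, 0.6, 3.1]
grip_width: 0.547
```

View pics/w4.png

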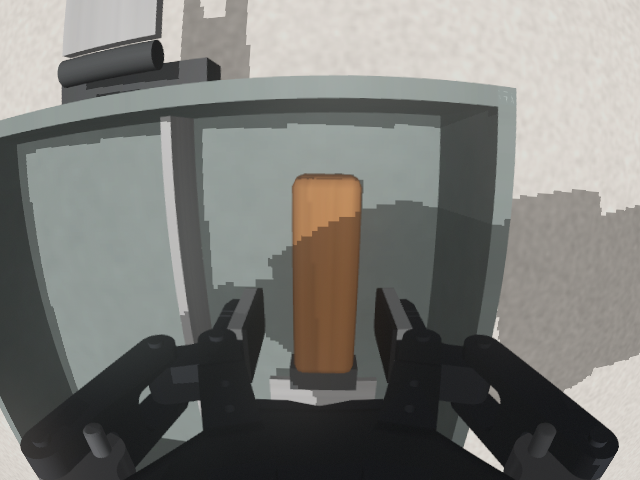

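```bash
python3 -m inch '[0,-2,0,0,0,0, 0,-5,0,0,0,0, 0,-9,0,0,0,0, 0,-13,0,0,0,0, 0,-16,0,0,0,0, 0,-16,0,0,0,0]' -0.1;python3 - <<'E'
from h import *
P,T,s=tool(); print(P,T.round(3),s["joints"].round(3),s["force"].round(1))
save("top","t3.png",(80,140,400,350),2)
yaw=1.6145; c=np.array([569.6,281.4]); ex=np.array([np.cos(yaw),np.sin(yaw)]); ey=np.array([-ex[1],ex[0]])
E
```

```text
time_s: 7.43
eef_pos: [517.3, 273.3, 178.8]
ee_rot: [-0.484, 0.498, 0.511, -0.506]
force: [0.1, -0.1, 0.7]
grip_width: 0.548
[517.25071318 273.33350598 178.75194076] [[-0.035  0.018 -0.999]
 [ 0.999 -0.009 -0.035]
 [-0.009 -1.    -0.018]] [ 0.292  0.48   1.396 -0.014  1.251 -2.881] [ 0.1 -0.1  0.7]
```

View pics/t3.png

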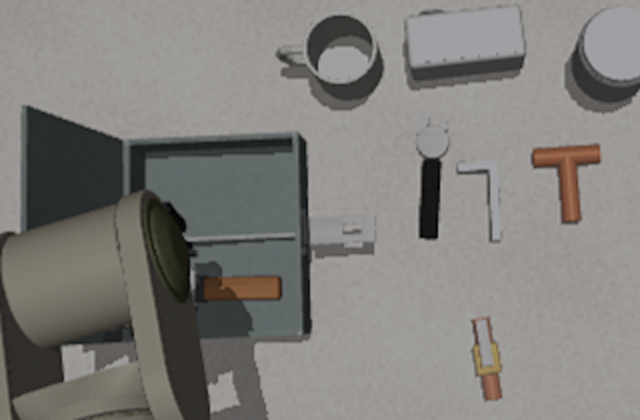

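Run:
```python
from h import *
yaw=1.6145; c=np.array([569.6,281.4]); ex=np.array([np.cos(yaw),np.sin(yaw)]); ey=np.array([-ex[1],ex[0]])
for a in (1.62,1.7,1.75,1.8,1.85):
    out=[]
    for yy,r in((-110,190),(110,190),(70,240)):
        xy=c+ex*(95-r*np.cos(a))+ey*yy; out.append(proj("top",[*xy,60+r*np.sin(a)]).round(1).tolist())
    print(a,out)
# spanner
print(ctrl.search_frame("spanner","top"))
L=lambda a,z:pix("top",*a,z).round(1)
print(L((80+429/2,140+238/2),7),L((80+431.5/2,140+159/2),7))
print(delta([642,49,200],downR(-0.025+np.pi/2)))
```

```text
1.62 [[101.9, 191.2], [100.8, 313.4], [87.1, 290.2]]
1.7 [[93.9, 191.7], [92.5, 313.7], [76.2, 290.7]]
1.75 [[89.1, 192.0], [87.6, 313.9], [69.7, 291.0]]
1.8 [[84.5, 192.5], [82.8, 314.1], [63.4, 291.3]]
1.85 [[80.0, 192.9], [78.3, 314.3], [57.4, 291.6]]
[{'uv': [294.5, 228.8], 'score': 0.87}]
[571.3  50.3   7. ] [661.6  48.2   7. ]
(array([-22.82,  -2.37, -11.91]), array([ 0.016,  1.631, -0.002]))
```

```bash
python3 -m inch '[-1,0,0,0,0.12,0, -3,0,-1,0,0.24,0, -5,0,-2,0,0.36,0, -8,0,-3,0,0.48,0, -11,0,-4.5,0,0.6,0, -14,0,-6,0,0.72,0, -17,0,-8,0,0.84,0, -20,0,-10,0.01,0.96,0]' -0.1;python3 - <<'E'
from h import *
print(delta([643,48.5,200],downR(-0.025+np.pi/2)))
E
```

```text
time_s: 8.2
eef_pos: [621.7, 74.7, 173.0]
ee_rot: [-0.669, 0.673, 0.22, -0.225]
force: [0.8, -0.1, 0.1]
grip_width: 0.55
(array([ 0.12, -2.69, -3.38]), array([ 0.006,  0.665, -0.007]))
```

```bash
python3 -m inch '[0,0,-0.5,0,0.12,0, 0,0,-1,0,0.24,0, 0,0,-1.5,0,0.36,0, 0,0,-2,0,0.48,0, 0,0,-2.5,0,0.6,0, 0.1,0,-3,0,0.66,0, 0.1,0,-3,0.006,0.66,0, 0.1,0,-3,0.006,0.66,-0.007]' -0.1;python3 - <<'E'
from h import *
print(delta([643,48.5,3],downR(-0.025+np.pi/2)))
save("wrist","w5.png"); 
print([proj("wrist",p).round(0) for p in ([571.7,50.3,7],[661,48.1,7])])
E
```

```text
time_s: 8.87
eef_pos: [640.3, 52.6, 173.2]
ee_rot: [0.707, -0.707, 0.004, -0.004]
force: [-0.4, -0.7, 0.1]
grip_width: 0.549
(array([ 0.27, 17.02, -0.41]), array([-0.   ,  0.013,  0.   ]))
[array([316., 138.]), array([315., 242.])]
```

View pics/w5.png

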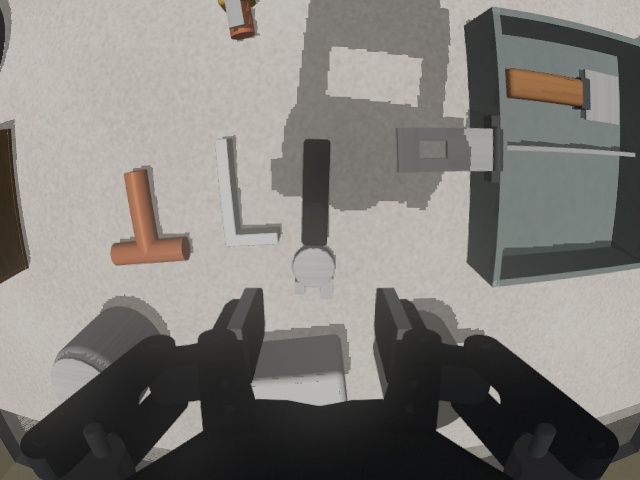

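```bash
python3 -m inch '[0.27,3,-0.41,0,0.013,0, 0.27,6.5,-0.41,0,0.013,0, 0.27,10,-0.41,0,0.013,0, 0.27,13,-0.41,0,0.013,0, 0.27,15.2,-0.41,0,0.013,0, 0.27,16.5,-0.41,0,0.013,0, 0.27,17,-0.41,0,0.013,0, 0.27,17,-0.41,0,0.013,0]' -0.1;python3 -m inch '[0,0,0,0,0,0, 0,0,0,0,0,0, 0,0,0,0,0,0, 0,0,0,0,0,0, 0,0,0,0,0,0]' 1 70; python3 -m inch '[0,-2,0,0,0,0, 0,-5,0,0,0,0, 0,-8.5,0,0,0,0, 0,-12,0,0,0,0, 0,-14,0,0,0,0, 0,-14,0,0,0,0, 0,-14,0,0,0,0]';  python3 - <<'E'
from h import *
yaw=1.6145; c=np.array([569.6,281.4]); ex=np.array([np.cos(yaw),np.sin(yaw)]); ey=np.array([-ex[1],ex[0]])
t=c-ey*53+ex*(10-12); print(t)
print(delta([*t,160],downR(yaw-np.pi/2)))
save("wrist","w6.png")
E
```

```text
time_s: 9.58
eef_pos: [643.4, 48.7, 4.3]
ee_rot: [-0.707, 0.707, -0.009, 0.01]
force: [0.2, -0.7, 0.5]
grip_width: 0.549
time_s: 10.0
eef_pos: [644.7, 48.5, 6.9]
ee_rot: [-0.707, 0.707, -0.007, 0.012]
force: [-0.6, 1.0, 6.8]
grip_width: 0.23
time_s: 10.58
eef_pos: [643.6, 48.6, 145.7]
ee_rot: [-0.707, 0.707, -0.008, 0.011]
force: [-0.3, -0.7, -2.4]
grip_width: 0.227
[622.63677229 281.7174671 ]
(array([-2.71, -1.45, 23.25]), array([-0.003,  1.5  ,  0.004]))
```

View pics/w6.png

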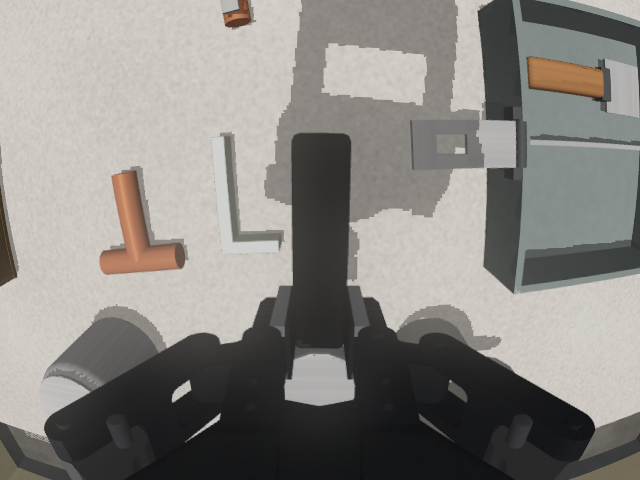

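```bash
python3 -m inch '[-0.2,-0.3,1.5,0,0.12,0, -0.5,-0.6,3.5,0,0.24,0, -0.7,-0.9,5.5,0,0.36,0, -1,-1.2,7.5,0,0.48,0, -1.2,-1.4,9.5,0,0.6,0, -1.4,-1.4,11.5,0,0.72,0, -1.6,-1.4,13.5,0,0.84,0, -1.8,-1.4,15.5,0,0.96,0]';python3 - <<'E'
from h import *
print(delta([622.6,281.7,160],downR(1.6145-np.pi/2)))
E
```

```text
time_s: 11.3
eef_pos: [628.6, 204.9, 156.4]
ee_rot: [-0.621, 0.622, -0.337, 0.337]
force: [-0.3, 0.3, -2.5]
grip_width: 0.229
(array([-6.76, -0.36,  3.7 ]), array([0.001, 0.534, 0.   ]))
```

```bash
python3 -m inch '[-1.3,0,0.7,0,0.11,0, -2.6,0,1.4,0,0.22,0, -4,0,2.1,0,0.34,0, -5.3,0,2.8,0,0.45,0, -6.6,0,3.6,0,0.53,0, -6.6,0,3.6,0,0.53,0, -6.6,0,3.6,0,0.53,0, -6.6,0,3.6,0,0.53,0]';python3 - <<'E'
from h import *
print(delta([622.6,281.7,13],downR(1.6145-np.pi/2)), tool()[2]["grip_width"])
save("wrist","w7.png")
E
```

```text
time_s: 11.97
eef_pos: [622.9, 278.2, 157.3]
ee_rot: [-0.513, 0.514, -0.486, 0.486]
force: [0.7, -0.7, -1.3]
grip_width: 0.228
(array([-3.600e-01,  1.443e+01, -1.000e-02]), array([-0.   ,  0.012,  0.001])) 0.22836229722178283
```

View pics/w7.png

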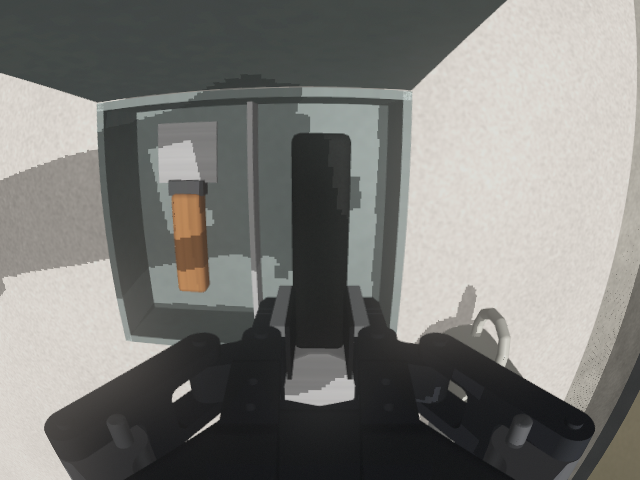

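```bash
python3 -m inch '[-0.2,3,0,0,0.01,0, -0.2,6.5,0,0,0.01,0, -0.2,9.5,0,0,0.01,0, -0.2,12,0,0,0.01,0, -0.2,13.5,0,0,0.01,0, -0.2,14.2,0,0,0.01,0, -0.2,14.3,0,0,0.01,0, -0.2,14.4,0,0,0.01,0]'; python3 -m inch '[0,0,0,0,0,0, 0,0,0,0,0,0]'; python3 -m inch '[0,0,0,0,0,0, 0,0,0,0,0,0, 0,0,0,0,0,0]' 0.1; python3 -m inch '[0,-2,0,0,0,0, 0,-5,0,0,0,0, 0,-9,0,0,0,0, 0,-12,0,0,0,0, 0,-15,0,0,0,0, 0,-17,0,0,0,0, 0,-17,0,0,0,0]'
python3 - <<'E'
from h import *
save("wrist","w8.png")
E
```

```text
time_s: 12.68
eef_pos: [624.0, 280.5, 15.5]
ee_rot: [0.512, -0.51, 0.488, -0.49]
force: [0.3, 0.2, -0.8]
grip_width: 0.231
time_s: 12.85
eef_pos: [624.1, 280.9, 16.1]
ee_rot: [0.512, -0.51, 0.488, -0.49]
force: [0.6, 0.6, -1.6]
grip_width: 0.234
time_s: 13.1
eef_pos: [623.8, 281.0, 15.4]
ee_rot: [0.512, -0.51, 0.488, -0.49]
force: [-0.0, -0.1, 0.5]
grip_width: 0.449
time_s: 13.68
eef_pos: [624.5, 281.4, 190.6]
ee_rot: [0.514, -0.508, 0.486, -0.491]
force: [-0.3, 0.1, 0.1]
grip_width: 0.449
```

View pics/w8.png

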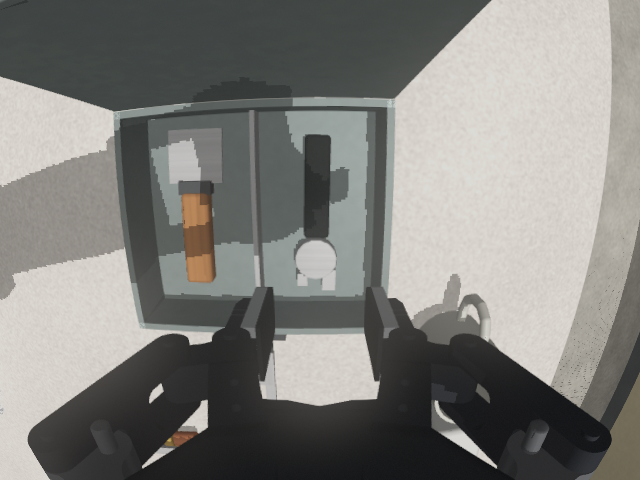

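```bash
python3 -m inch '[0,-4,0,0,0,0, 0,-8,0,0,0,0, 0,-12,0,0,0,0, 0,-15,0,0,0,0, 0,-15,-3,0,0,0, 0,-15,-6,0,0,0, 0,-15,-9,0,0,0, 0,-15,-11,0,0,0]' -0.1
python3 - <<'E'
from h import *
P,T,s=tool();print(P,s["joints"].round(2))
print(delta([494,380,340],downR(1.6145-np.pi/2)))
save("wrist","w9.png");save("scene","s9.png",(260,20,500,220),3)
print(ctrl.search_frame("lid_tab","wrist"))
E
```

```text
time_s: 14.4
eef_pos: [510.4, 276.1, 333.4]
ee_rot: [-0.511, 0.511, -0.488, 0.489]
force: [0.1, 0.6, -0.4]
grip_width: 0.55
[510.39173315 276.14250229 333.37907846] [ 0.29  0.4   1.12 -0.    1.62  0.25]
(array([-10.45,  -0.67,  -1.18]), array([-0.001,  0.001,  0.001]))
[{'uv': [375.2, 72.8], 'score': 0.96}]
```

View pics/w9.png

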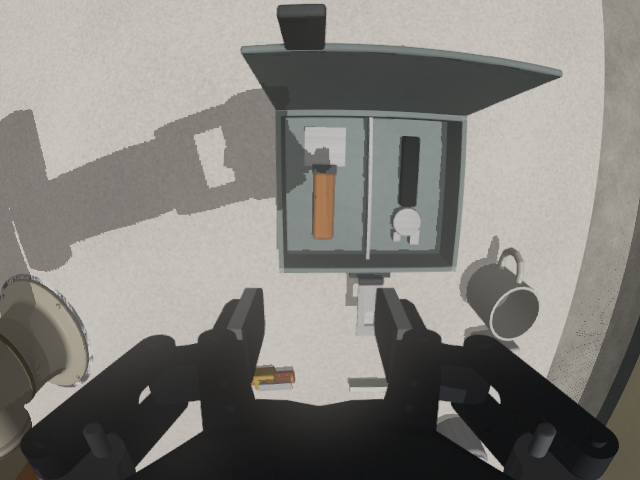

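View pics/s9.png

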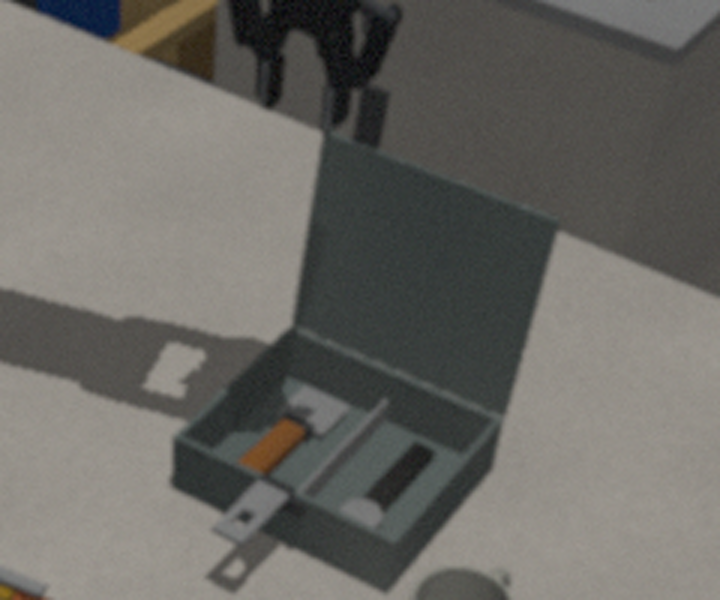

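Run:
```python
from h import *
yaw=1.6145; c=np.array([569.6,281.4]); ex=np.array([np.cos(yaw),np.sin(yaw)]); ey=np.array([-ex[1],ex[0]])
for a in (1.68,1.72,1.76):
    out=[]
    for yy,r in((70,240),(70,220),(70,190),(-110,190),(110,190)):
        xy=c+ex*(95-r*np.cos(a))+ey*yy; out.append(proj("wrist",[*xy,60+r*np.sin(a)]).round(1).tolist())
    print(a,out)
a=1.72;xy=c+ex*(95-220*np.cos(a))+ey*70;z=60+220*np.sin(a);print(xy,z)
print(delta([*xy,330],downR(1.6145-np.pi/2)))
```

```text
1.68 [[295.5, 25.3], [297.7, 39.5], [300.4, 56.5], [560.3, 82.0], [235.4, 59.2]]
1.72 [[295.8, 8.2], [297.9, 24.9], [300.5, 45.2], [559.4, 71.9], [235.9, 48.0]]
1.76 [[296.2, -7.7], [298.2, 11.2], [300.7, 34.3], [558.1, 62.1], [236.5, 37.3]]
[494.08751932 405.9229329 ] 277.55574852103433
(array([-13.03,   0.41,  -1.2 ]), array([-0.002,  0.001,  0.001]))
```

```bash
python3 -m inch '[-3,0,-0.3,0,0,0, -6,0,-0.6,0,0,0, -9,0,-0.9,0,0,0, -11.5,0,-0.9,0,0,0, -13,0,-0.95,0,0,0, -13,0,-0.95,0,0,0, -13,0,-0.95,0,0,0, -13,0,-0.95,0,0,0]' -0.1
python3 - <<'E'
from h import *
P,T,s=tool();print(P,s["joints"].round(2))
print(delta([496.5,405.5,266],downR(1.6145-np.pi/2)))
save("wrist","w10.png");save("scene","s10.png",(260,20,500,220),3)
E
```

```text
time_s: 15.22
eef_pos: [498.2, 404.8, 333.5]
ee_rot: [0.511, -0.51, 0.488, -0.49]
force: [0.6, -0.9, 0.0]
grip_width: 0.549
[498.24485441 404.8280731  333.54001779] [ 0.5   0.56  0.88 -0.    1.71  0.46]
(array([-0.08,  6.75, -0.18]), array([-0.002, -0.001,  0.001]))
```

View pics/w10.png

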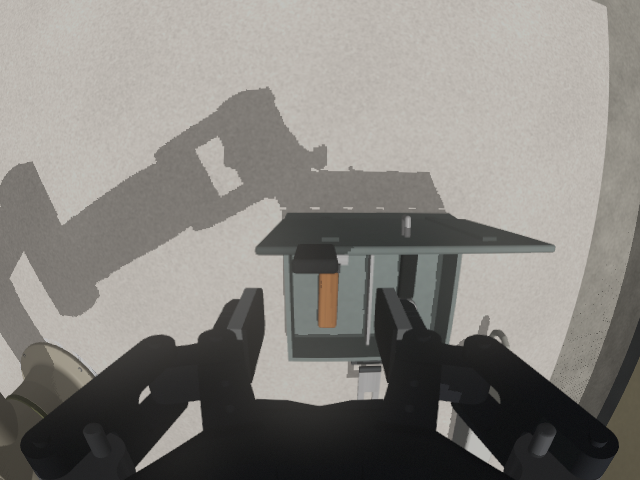

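View pics/s10.png

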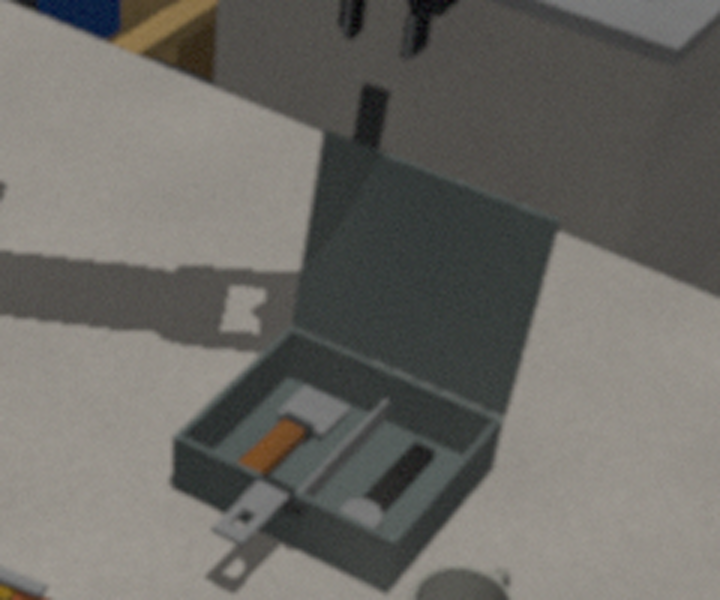

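Run:
```python
from h import *
for p in [(293,272),(339,272),(296,246),(337,246),(317,272),(317,247)]: print(p,pix("wrist",*p,297).round(1))
```

```text
(293, 272) [484.  403.8 297. ]
(339, 272) [507.8 404.8 297. ]
(296, 246) [485.2 418.  297. ]
(337, 246) [506.  418.9 297. ]
(317, 272) [496.4 404.3 297. ]
(317, 247) [495.9 417.9 297. ]
```

```bash
python3 -m inch '[-0.08,2,-0.2,0,0,0, -0.08,4,-0.2,0,0,0, -0.08,5.5,-0.2,0,0,0, -0.08,6.7,-0.2,0,0,0, -0.08,6.7,-0.2,0,0,0, -0.08,6.7,-0.2,0,0,0]' -0.1;python3 -m inch '[0,0,0,0,0,0, 0,0,0,0,0,0, 0,0,0,0,0,0, 0,0,0,0,0,0]' 1 35
python3 - <<'E'
from h import *
P,T,s=tool();print(P,T.round(3),s["force"])
save("wrist","w11.png")
E
```

```text
time_s: 15.82
eef_pos: [495.9, 405.6, 267.6]
ee_rot: [0.511, -0.51, 0.488, -0.49]
force: [0.7, 0.2, 1.0]
grip_width: 0.547
time_s: 16.15
eef_pos: [496.0, 406.3, 268.7]
ee_rot: [0.512, -0.51, 0.488, -0.49]
force: [-0.5, -0.9, 5.9]
grip_width: 0.274
[495.96318826 406.32917259 268.69669598] [[ 0.044  0.005  0.999]
 [-0.999  0.001  0.044]
 [-0.    -1.     0.005]] [-0.49105254 -0.88689346  5.87869367]
```

View pics/w11.png

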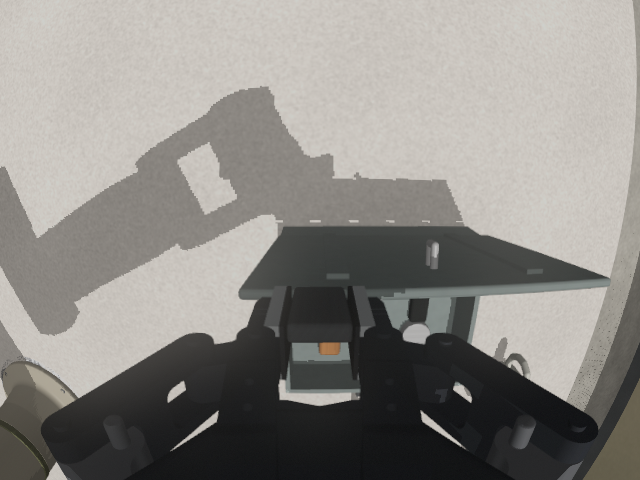

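```bash
python3 -m inch '[1.53,-0.17,0,0,0,0, 3.73,-0.24,0,0,0,0, 5.92,-0.08,0,0,0,0, 8.09,0.29,0,0,0,0, 10.21,0.88,0,0,0,0, 12.26,1.68,0,0,0,0, 14.22,2.68,0,0,0,0, 16.07,3.87,0,0,0,0]'; python3 -m inch '[0,0,0,0,0,0, 0,0,0,0,0,0]'
python3 - <<'E'
from h import *
P,T,s=tool();print(P,T.round(3),s["force"])
d=T.T@(P-np.array([496,406.3,268.7]));print(d)
save("wrist","w12.png");save("scene","s12.png",(260,20,500,220),3)
E
```

```text
time_s: 16.87
eef_pos: [503.3, 244.8, 230.4]
ee_rot: [0.512, -0.509, 0.488, -0.49]
force: [0.8, -1.2, 6.6]
grip_width: 0.27
time_s: 17.03
eef_pos: [503.4, 243.9, 229.7]
ee_rot: [0.511, -0.51, 0.488, -0.491]
force: [-1.5, -6.7, 6.4]
grip_width: 0.272
[503.38585178 243.8856262  229.65411997] [[ 0.042  0.004  0.999]
 [-0.999 -0.002  0.042]
 [ 0.002 -1.     0.004]] [-1.46667693 -6.67658312  6.39817615]
[162.49726513  39.39552417   0.43802954]
```

View pics/s12.png

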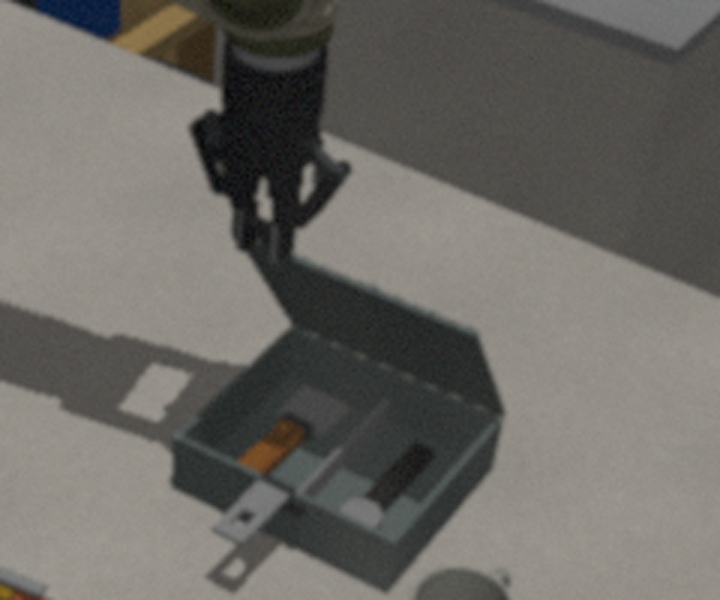

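```bash
python3 -m inch '[2.05,1.66,0,0,0,0, 3.88,3.55,0,0,0,0, 5.48,5.65,0,0,0,0, 6.81,7.93,0,0,0,0, 7.87,10.35,0,0,0,0, 8.62,12.87,0,0,0,0, 9.04,15.26,0,0,0,0, 9.19,17.2,0,0,0,0]'; python3 -m inch '[0,0.4,0,0,0,0, 0,0.7,0,0,0,0, 0,0.7,0,0,0,0]'
python3 - <<'E'
from h import *
P,T,s=tool();print(P,T.round(3),s["force"])
d=T.T@(P-np.array([496,406.3,268.7]));print(d)
save("wrist","w13.png");save("scene","s13.png",(260,20,500,220),3)
E
```

```text
time_s: 17.8
eef_pos: [507.6, 151.4, 55.8]
ee_rot: [-0.511, 0.511, -0.488, 0.491]
force: [-0.0, -10.0, 3.1]
grip_width: 0.273
time_s: 18.05
eef_pos: [507.5, 151.5, 49.1]
ee_rot: [-0.51, 0.512, -0.487, 0.49]
force: [0.7, -15.5, -0.7]
grip_width: 0.276
[507.51061785 151.5165684   49.14661241] [[ 0.044  0.002  0.999]
 [-0.999 -0.004  0.044]
 [ 0.004 -1.     0.001]] [  0.66057065 -15.46467267  -0.74991949]
[ 2.54135866e+02  2.20603128e+02 -5.47123799e-02]
```

View pics/s13.png

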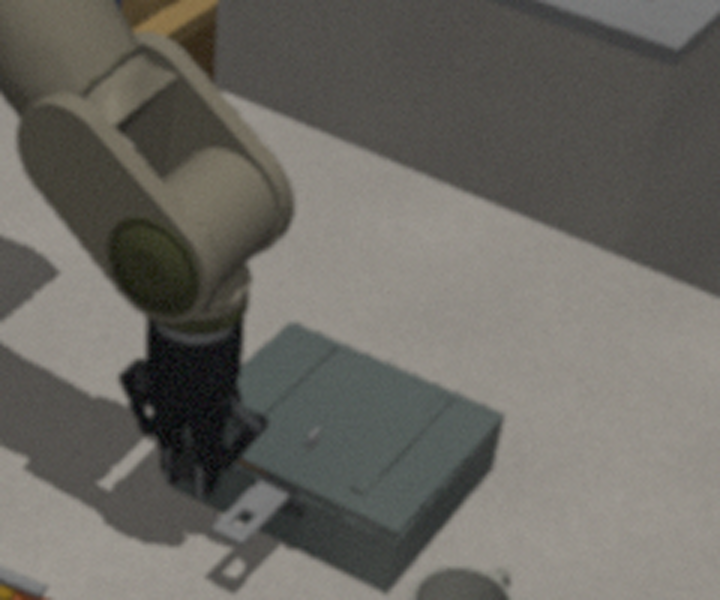

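View pics/w13.png

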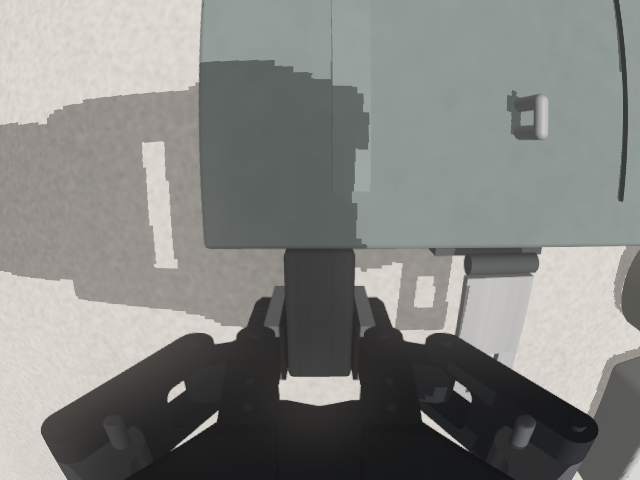

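```bash
python3 -m inch '[-0.2,0.3,0,0,0,0, -0.2,0.6,0,0,0,0, -0.2,0.6,0,0,0,0]';python3 -m inch '[0,0,0,0,0,0, 0,0,0,0,0,0, 0,0,0,0,0,0]' 0.1;python3 -m inch '[0,-2,0,0,0,0, 0,-5,0,0,0,0, 0,-7,0,0,0,0, 0,-9,0,0,0,0, 0,-9,0,0,0,0, 0,-9,0,0,0,0, 0,-9,0,0,0,0]'
python3 - <<'E'
from h import *
P,T,s=tool();print(P)
save("wrist","w14.png");save("scene","s14.png",(260,100,500,300),3)
E
```

```text
time_s: 18.4
eef_pos: [507.4, 152.4, 43.4]
ee_rot: [-0.51, 0.512, -0.487, 0.491]
force: [-0.4, -24.0, -0.4]
grip_width: 0.274
time_s: 18.65
eef_pos: [507.4, 156.0, 43.9]
ee_rot: [0.512, -0.51, 0.488, -0.49]
force: [0.1, 0.3, 0.2]
grip_width: 0.448
time_s: 19.23
eef_pos: [506.5, 156.1, 132.9]
ee_rot: [0.511, -0.511, 0.488, -0.489]
force: [-0.1, 0.1, -1.4]
grip_width: 0.452
[506.49624429 156.06517933 132.90093014]
```

View pics/w14.png

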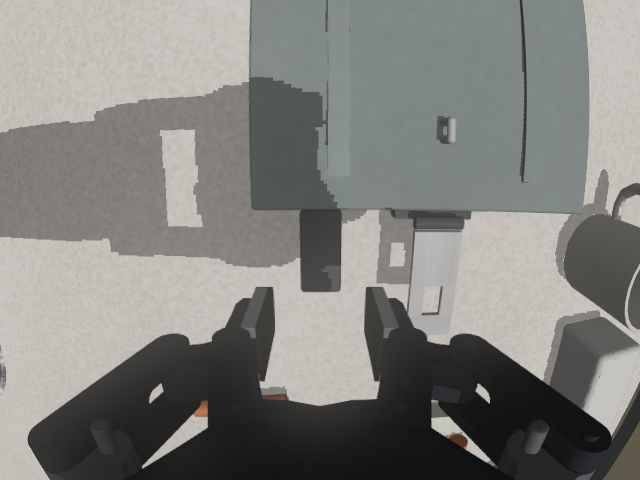

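View pics/s14.png

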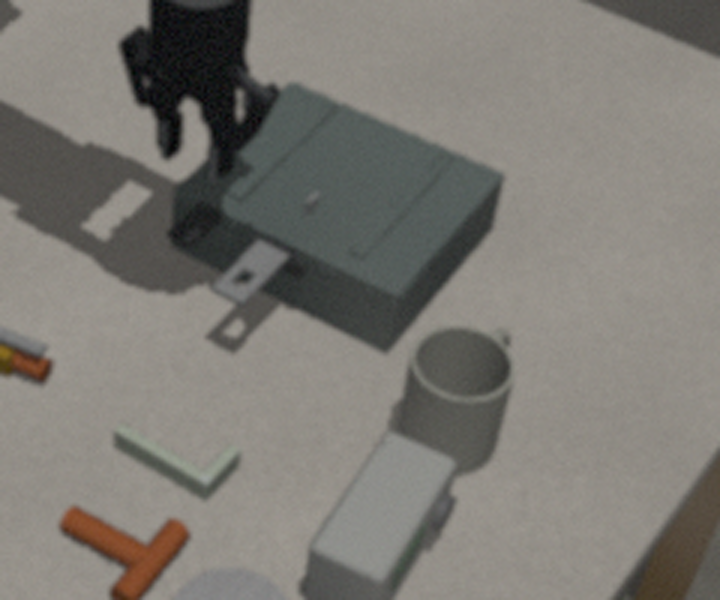

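```bash
python3 -m inch '[0,1,0,0,0,0, 0,3,0,0,0,0, 0,4.5,0,0,0,0, 0,5.5,0,0,0,0, 0,6,0,0,0,0, 0,6.3,0,0,0,0]' 1 30;python3 -m inch '[0,0.2,0,0,0,0, 0,0.4,0,0,0,0, 0,0.4,0,0,0,0]'; python3 -m inch '[0,0.2,0,0,0,0, 0,0.3,0,0,0,0, 0,0.3,0,0,0,0]'
```

```text
time_s: 19.83
eef_pos: [506.8, 155.8, 69.7]
ee_rot: [0.511, -0.511, 0.489, -0.489]
force: [-0.3, 0.6, 1.1]
grip_width: 0.001
time_s: 20.08
eef_pos: [507.4, 155.9, 68.0]
ee_rot: [0.512, -0.51, 0.488, -0.49]
force: [-4.4, -0.2, 7.5]
grip_width: -0.003
time_s: 20.33
eef_pos: [507.7, 155.9, 67.6]
ee_rot: [0.512, -0.51, 0.487, -0.49]
force: [-14.3, -3.4, 34.8]
grip_width: 0.002
```

```bash
python3 -m inch '[0,-3,0,0,0,0, 0,-6,0,0,0,0, 1,-9,3,0,0,0, 2.5,-10,6,0,0,0, 3.2,-10,7,0,0,0, 3.2,-10,7,0,0,0, 3.2,-10,7,0,0,0]' 0.1
python3 - <<'E'
from h import *
P,T,s=tool();print(P)
save("wrist","w15.png")
E
```

```text
time_s: 20.92
eef_pos: [578.1, 126.9, 163.8]
ee_rot: [0.511, -0.51, 0.488, -0.49]
force: [-0.6, 0.3, -0.1]
grip_width: 0.452
[578.08721464 126.88709528 163.76711745]
```

View pics/w15.png

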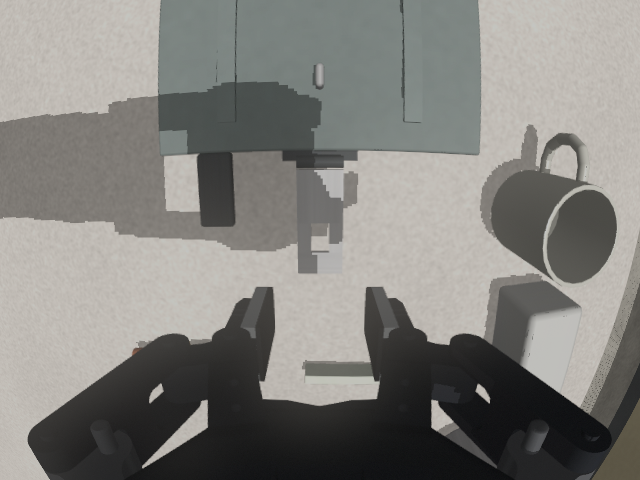

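Run:
```python
from h import *
yaw=1.6145; c=np.array([571,281.6]); ex=np.array([np.cos(yaw),np.sin(yaw)]); ey=np.array([-ex[1],ex[0]])
for a in (0,0.1,.2):
    out=[]
    for yy,r in((15,75),(-15,75),(0,55),(0,0)):
        xy=c+ex*(-102-r*np.cos(a))+ey*yy; out.append(proj("wrist",[*xy,69+r*np.sin(a)]).round(1).tolist())
    print(a,out)
for p,z in [((160,155),66),((480,153),66),((320.5,272),70),((319,160),72)]: print(pix("wrist",*p,z).round(1))
```

```text
0 [[298.4, 272.1], [342.2, 272.1], [320.4, 244.2], [320.5, 161.4]]
0.1 [[297.8, 275.6], [342.9, 275.6], [320.4, 246.2], [320.5, 161.4]]
0.2 [[297.2, 278.3], [343.6, 278.3], [320.4, 247.5], [320.5, 161.4]]
[465.7 182.3  66. ]
[684.  193.5  66. ]
[578.8 105.3  70. ]
[574.4 180.7  72. ]
```

```bash
python3 -m inch '[0.2,3,0,0,0,0, 0.2,6,0,0,0,0, 0.2,8.5,0,0,0,0, 0.2,10,0,0,0,0, 0.2,10.7,0,0,0,0, 0.2,10.7,0,0,0,0, 0.2,10.7,0,0,0,0]' -0.1; python3 -m inch '[0,0,0,0,0,0, 0,0,0,0,0,0, 0,0,0,0,0,0, 0,0,0,0,0,0]' 1 30
python3 - <<'E'
from h import *
P,T,s=tool();print(P)
save("wrist","w16.png")
E
```

```text
time_s: 21.55
eef_pos: [578.6, 125.4, 57.7]
ee_rot: [0.512, -0.51, 0.488, -0.49]
force: [0.3, 0.9, 0.1]
grip_width: 0.548
time_s: 21.88
eef_pos: [578.9, 125.1, 58.3]
ee_rot: [0.512, -0.51, 0.488, -0.49]
force: [-2.8, 0.5, 5.5]
grip_width: 0.341
[578.89064111 125.12731534  58.34997922]
```

View pics/w16.png

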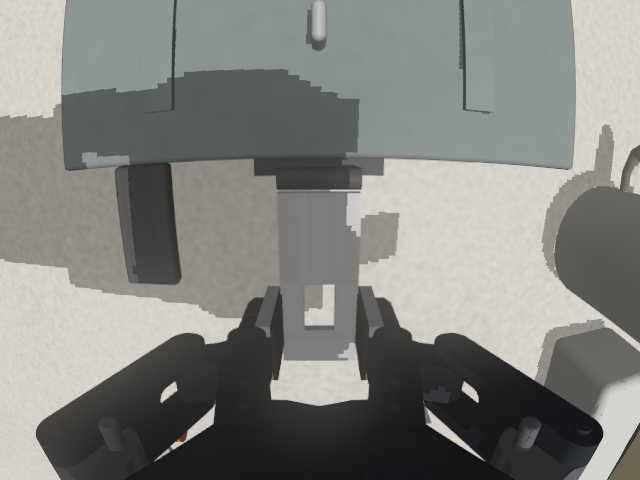

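```bash
python3 -m inch '[-0.25,-1.63,0,0,0,0, -0.96,-3.11,0,0,0,0, -2.08,-4.31,0,0,0,0, -3.51,-5.13,0,0,0,0, -5.11,-5.49,0,0,0,0, -6.75,-5.36,0,0,0,0, -8.28,-4.75,0,0,0,0, -9.16,-4.1,0,0,0,0]'; python3 -m inch '[0,0,0,0,0,0, 0,0,0,0,0,0]';python3 - <<'E'
from h import *
P,T,s=tool();print(P)
save("wrist","w17.png")
E
```

```text
time_s: 22.6
eef_pos: [574.5, 218.6, 98.6]
ee_rot: [0.512, -0.51, 0.488, -0.49]
force: [-0.7, 0.5, 0.0]
grip_width: 0.005
time_s: 22.77
eef_pos: [574.2, 216.7, 97.6]
ee_rot: [0.511, -0.511, 0.488, -0.489]
force: [-0.3, -0.3, 0.0]
grip_width: -0.003
[574.20957408 216.67842729  97.55762696]
```

View pics/w17.png

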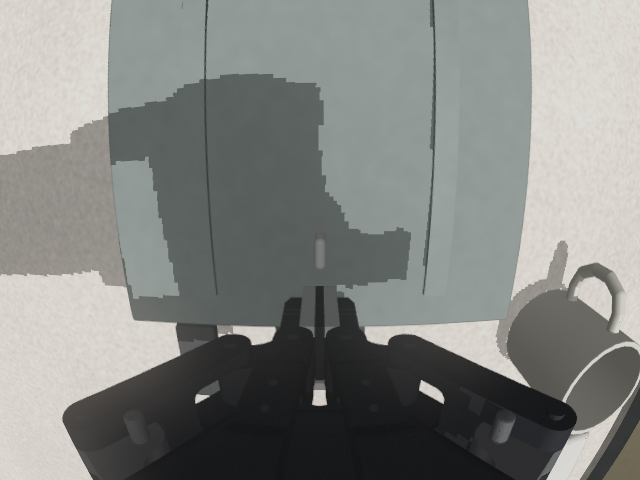

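```bash
python3 -m inch '[0,-2,0,0,0,0, 0,-5,0,0,0,0, 0,-7,0,0,0,0, 2,-7,0,0,0,0, 5,-7,0,0,0,0, 8,-7,0,0,0,0, 9,-7,0,0,0,0, 9,-7,0,0,0,0]' -0.1;python3 - <<'E'
from h import *
P,T,s=tool();print(P)
save("wrist","w18.png")
E
```

```text
time_s: 23.48
eef_pos: [578.6, 123.9, 168.3]
ee_rot: [0.51, -0.509, 0.489, -0.491]
force: [-1.0, 0.3, -0.1]
grip_width: 0.551
[578.62625137 123.91237147 168.32662216]
```

View pics/w18.png

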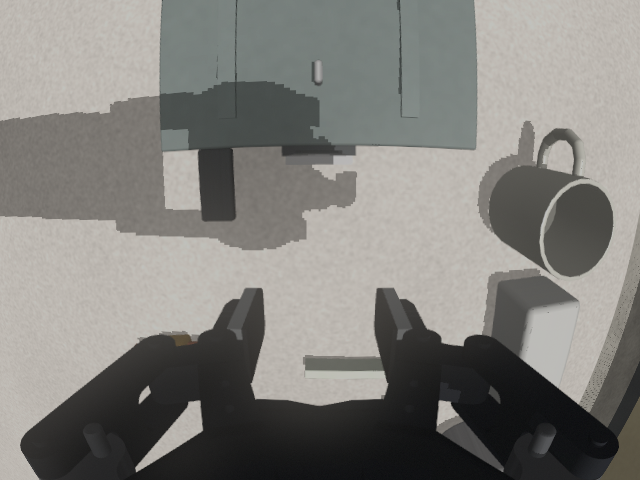

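Run:
```python
from h import *
save("scene","s18.png",(280,100,460,250),4)
print(ctrl.search_frame("hasp","scene"))
```

```text
[{'uv': [355.2, 176.4], 'score': 0.7}]
```

View pics/s18.png

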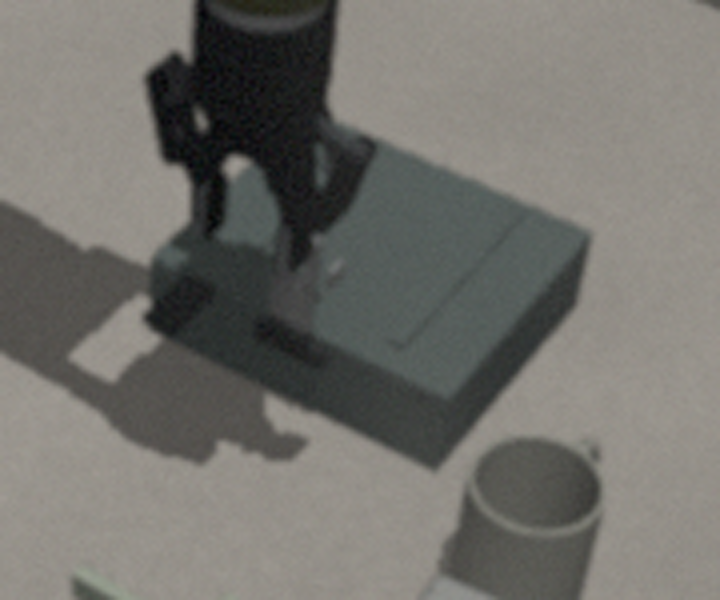

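```bash
python3 -m inch '[0,1,0,0,0,0, 0,3,0,0,0,0, 0,5,0,0,0,0, 0,5.5,0,0,0,0, 0,5.5,0,0,0,0]' 1 30; python3 -m inch '[-2,0,0,0,0,0, -4,0,0,0,0,0, -5.5,0,0,0,0,0, -7,0,0,0,0,0, -8.5,0,0,0,0,0, -9.5,0,0,0,0,0, -9.5,0,0,0,0,0, -9.5,0,0,0,0,0]'
python3 - <<'E'
from h import *
P,T,s=tool();print(P)
save("scene","s19.png",(280,100,460,250),4)
E
```

```text
time_s: 24.05
eef_pos: [577.4, 127.3, 111.1]
ee_rot: [-0.511, 0.511, -0.489, 0.488]
force: [0.1, -0.3, -0.7]
grip_width: 0.001
time_s: 24.72
eef_pos: [574.3, 221.7, 113.1]
ee_rot: [0.512, -0.51, 0.488, -0.49]
force: [0.4, -0.2, -0.5]
grip_width: 0.003
[574.27279166 221.72129441 113.09229844]
```

View pics/s19.png

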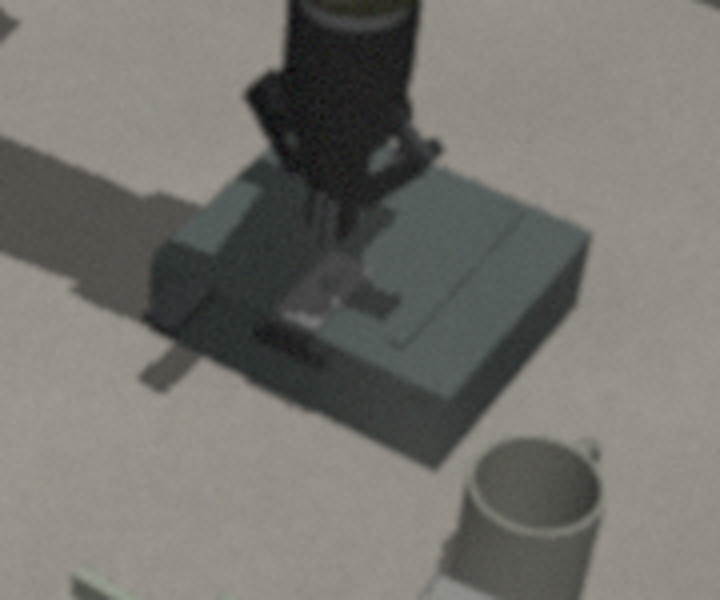

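```bash
python3 -m inch '[1.4,0,0,0,0,0, 1.4,2,0,0,0,0, 1.4,3.3,0,0,0,0, 1.4,3.8,0,0,0,0, 1.4,3.8,0,0,0,0]'; python3 -m inch '[0,0.2,0,0,0,0, 0,0.4,0,0,0,0, 0,0.4,0,0,0,0]'
```

```text
time_s: 25.18
eef_pos: [574.6, 206.1, 73.8]
ee_rot: [-0.51, 0.511, -0.489, 0.49]
force: [0.7, 0.6, -0.6]
grip_width: 0.001
time_s: 25.43
eef_pos: [575.2, 207.3, 71.3]
ee_rot: [0.512, -0.51, 0.488, -0.49]
force: [0.4, -0.9, -0.7]
grip_width: -0.003
```

```bash
python3 -m inch '[0,0.1,0,0,0,0, 0,0.2,0,0,0,0, 0,0.2,0,0,0,0]'; python3 -m inch '[0,0.2,0,0,0,0, 0,0.2,0,0,0,0, 0,0.2,0,0,0,0]'
```

```text
time_s: 25.68
eef_pos: [575.3, 207.5, 70.9]
ee_rot: [0.512, -0.51, 0.488, -0.49]
force: [-5.1, -2.2, 13.1]
grip_width: 0.003
time_s: 25.93
eef_pos: [575.4, 207.5, 70.7]
ee_rot: [0.512, -0.51, 0.487, -0.49]
force: [-11.0, -4.4, 25.3]
grip_width: -0.002
```

```bash
python3 -m inch '[0,-2,0,0,0,0, 0,-5,0,0,0,0, 2,-9,0,0,0,0, 4,-12,0,0,0,0, 6,-12,0,0,0,0, 8,-12,0,0,0,0, 8,-12,0,0,0,0]' 0
python3 - <<'E'
from h import *
P,T,s=tool();print(P)
save("wrist","w20.png"); im=save("top","t20.png",(80,140,560,380),1.6)
E
```

```text
time_s: 26.52
eef_pos: [578.6, 124.8, 187.8]
ee_rot: [0.511, -0.509, 0.488, -0.491]
force: [-0.4, -0.8, 0.2]
grip_width: 0.501
[578.60903058 124.76278172 187.80204352]
```

View pics/w20.png

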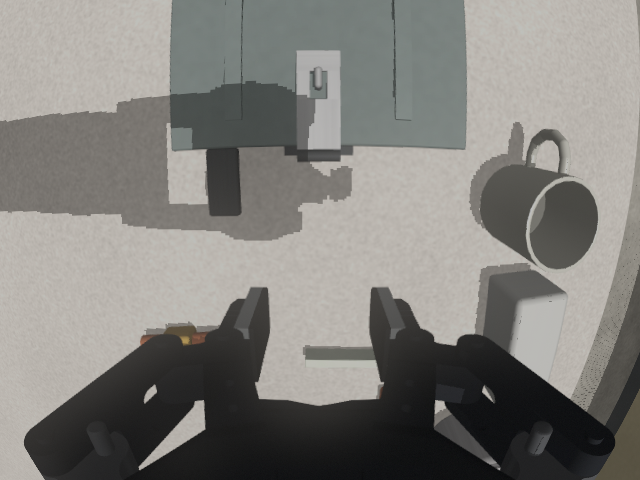

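View pics/t20.png

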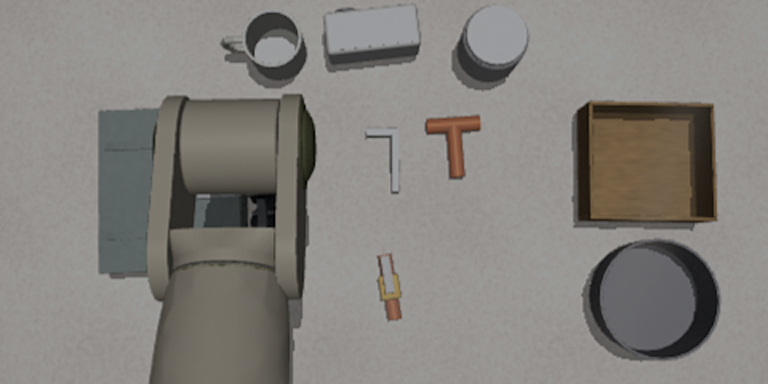

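Run:
```python
from h import *
print(delta([618,-22.5,120],downR(1.597)))
```

```text
(array([15.15,  6.72,  3.32]), array([-0.002, -1.554,  0.002]))
```

```bash
python3 -m inch '[1.5,0,0.3,0,-0.12,0, 3,0,0.6,0,-0.24,0, 4.5,0.5,0.9,0,-0.36,0, 6,1,1.2,0,-0.48,0, 7.5,1.5,1.5,0,-0.6,0, 9,2,1.8,0,-0.72,0, 10.5,2.5,2.1,0,-0.84,0, 12,3,2.4,0,-0.96,0]'
python3 - <<'E'
from h import *
print(delta([618,-22.5,120],downR(1.597)))
E
```

```text
time_s: 27.28
eef_pos: [607.7, 9.3, 156.6]
ee_rot: [0.68, -0.679, 0.195, -0.196]
force: [1.0, -0.6, 0.3]
grip_width: 0.499
(array([ 2.56,  3.66, -2.15]), array([-0.001, -0.586,  0.002]))
```

```bash
python3 -m inch '[0.5,0,-0.4,0,-0.12,0, 1,0,-0.8,0,-0.24,0, 1.5,0,-1.2,0,-0.36,0, 2,0,-1.6,0,-0.48,0, 2.4,0,-2,0,-0.58,0, 2.4,0,-2,0,-0.58,0, 2.4,0,-2,0,-0.58,0, 2.4,0,-2,0,-0.58,0]'
python3 - <<'E'
from h import *
save("wrist","w21.png")
print([proj("wrist",p).round(0) for p in ([568.6,-24.1,22],[655,-21.9,22])])
print(delta([618,-22.5,5],downR(1.597)))
E
```

```text
time_s: 27.95
eef_pos: [616.9, -20.1, 156.9]
ee_rot: [-0.707, 0.707, 0.005, -0.003]
force: [-0.2, 0.5, 0.3]
grip_width: 0.502
[array([316., 165.]), array([317., 274.])]
(array([ 0.07, 15.2 , -0.23]), array([ 0.   , -0.015,  0.002]))
```

View pics/w21.png

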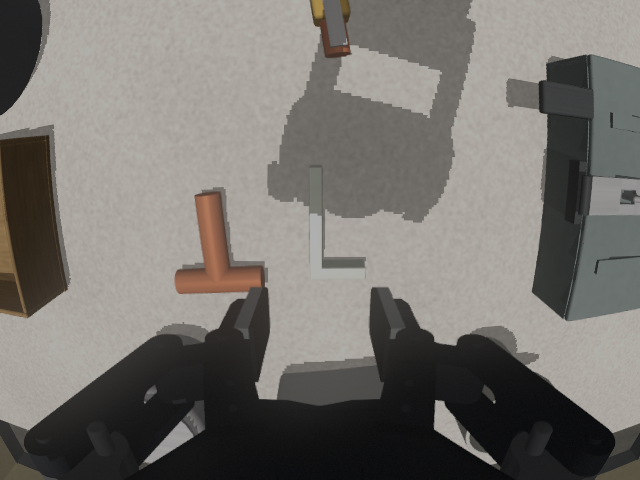

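```bash
python3 -m inch '[0.07,3,-0.23,0,-0.015,0, 0.07,6,-0.23,0,-0.015,0, 0.07,9,-0.23,0,-0.015,0, 0.07,12,-0.23,0,-0.015,0, 0.07,14,-0.23,0,-0.015,0, 0.07,15,-0.23,0,-0.015,0, 0.07,15.2,-0.23,0,-0.015,0, 0.07,15.2,-0.23,0,-0.015,0]' 0.1;python3 -m inch '[0,0,0,0,0,0, 0,0,0,0,0,0, 0,0,0,0,0,0, 0,0,0,0,0,0, 0,0,0,0,0,0]' 1 60; python3 -m inch '[0,-2,0,0,0,0, 0,-5,0,0,0,0, 0,-8.5,0,0,0,0, 0,-12,0,0,0,0, 0,-15,0,0,0,0, 0,-15,0,0,0,0, 0,-15,0,0,0,0]';  python3 - <<'E'
from h import *
print(delta([607,-359,155],downR(1.597)))
save("wrist","w22.png")
E
```

```text
time_s: 28.67
eef_pos: [618.4, -23.1, 5.5]
ee_rot: [-0.707, 0.707, 0.011, -0.009]
force: [-0.1, -0.5, -0.6]
grip_width: 0.45
time_s: 29.08
eef_pos: [618.9, -23.5, 6.7]
ee_rot: [-0.707, 0.707, 0.012, -0.008]
force: [-0.1, 0.4, 6.3]
grip_width: 0.097
time_s: 29.67
eef_pos: [618.2, -23.4, 157.0]
ee_rot: [-0.707, 0.707, 0.012, -0.008]
force: [0.7, 0.1, -1.0]
grip_width: 0.098
(array([ -2.06,   0.23, -33.52]), array([0.001, 0.002, 0.006]))
```

View pics/w22.png

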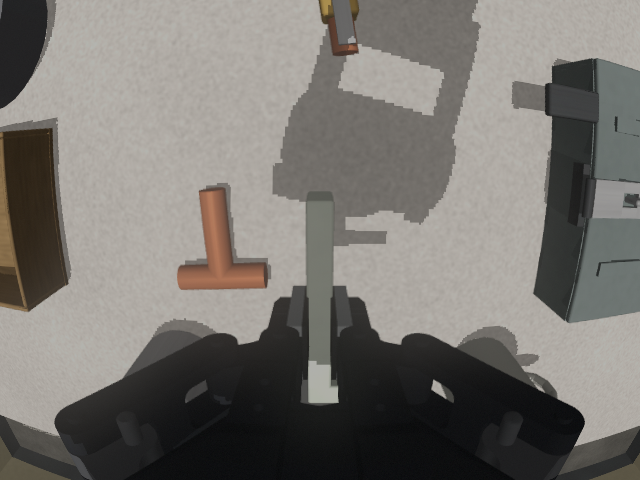

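```bash
python3 -m inch '[0,0,-2,0,0,0, -0.3,0,-6,0,0,0, -0.6,0,-10,0,0,0, -0.9,0,-14,0,0,0, -1.2,0,-18,0,0,0, -1.5,0,-22,0,0,0, -1.8,0,-26,0,0,0, -2,0,-29,0,0,0]'; python3 -m inch '[0,0,-2,0,0,0, 0,0,-4.2,0,0,0, 0,0,-4.2,0,0,0, 0,0,-4.2,0,0,0]';python3 - <<'E'
from h import *
print(tool()[0]); print(delta([607,-359,25],downR(1.597)))
save("wrist","w23.png")
E
```

```text
time_s: 30.38
eef_pos: [604.4, -316.6, 153.0]
ee_rot: [0.707, -0.707, -0.009, 0.009]
force: [-0.2, 0.5, -1.1]
grip_width: 0.098
time_s: 30.72
eef_pos: [606.2, -356.1, 152.8]
ee_rot: [0.708, -0.706, -0.009, 0.009]
force: [0.4, 0.5, -1.1]
grip_width: 0.096
[ 606.18602384 -356.13801578  152.83830593]
(array([ 0.07, 12.78, -0.31]), array([-0.002,  0.   ,  0.   ]))
```

View pics/w23.png

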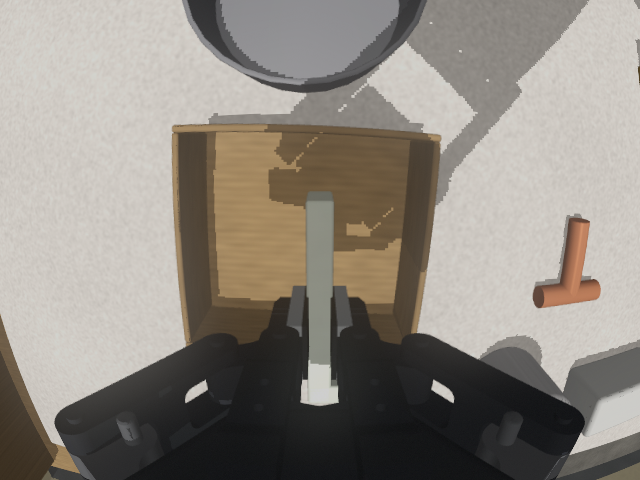

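```bash
python3 -m inch '[0,3,-0.3,0,0,0, 0,6,-0.3,0,0,0, 0,9,-0.3,0,0,0, 0,11.5,-0.3,0,0,0, 0,13,-0.3,0,0,0, 0,13.5,-0.3,0,0,0, 0,13.5,-0.3,0,0,0]';python3 -m inch '[0,0,0,0,0,0, 0,0,0,0,0,0, 0,0,0,0,0,0]' 0.1; python3 -m inch '[0,-2,0,0,0,0, 0,-5,0,0,0,0, 0,-8.5,0,0,0,0, 0,-12,0,0,0,0, 0,-15,0,0,0,0, 0,-15,0,0,0,0, 0,-15,0,0,0,0]';  python3 - <<'E'
from h import *
print(tool()[0])
save("wrist","w24.png"); save("top","t24.png",(270,180,540,380),2.8)
E
```

```text
time_s: 31.35
eef_pos: [607.1, -357.2, 18.7]
ee_rot: [0.708, -0.706, -0.01, 0.01]
force: [-0.5, -0.1, 0.0]
grip_width: 0.097
time_s: 31.6
eef_pos: [608.1, -359.0, 21.9]
ee_rot: [-0.706, 0.708, 0.012, -0.008]
force: [-0.2, -0.6, -0.5]
grip_width: 0.451
time_s: 32.18
eef_pos: [607.6, -359.2, 173.1]
ee_rot: [-0.706, 0.708, 0.012, -0.008]
force: [-0.0, 0.6, 0.3]
grip_width: 0.451
[ 607.626834   -359.16004164  173.12818551]
```

View pics/w24.png

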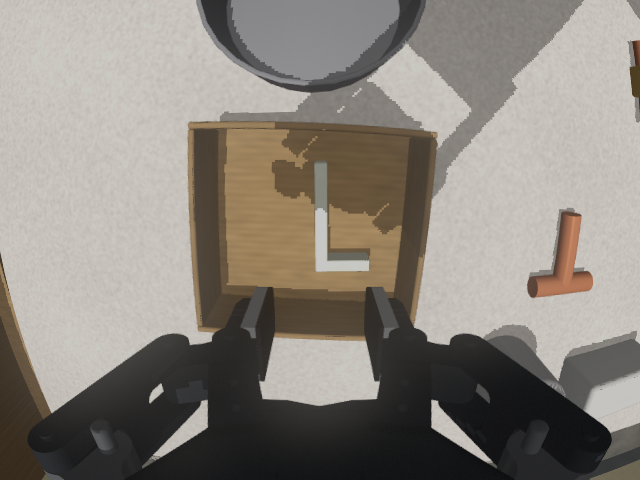

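View pics/t24.png

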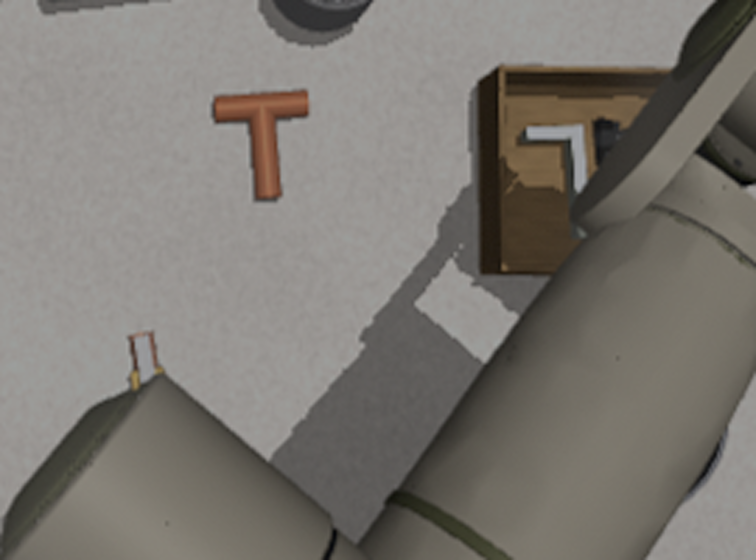

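Run:
```python
from h import *
for a,b in [((365.7,250.4),(363.2,217.1))]:
    A=pix("top",*a,14);B=pix("top",*b,14);print(A,B)
print(delta([639,-107.3,140],downR(1.624)))
```

```text
[ 590.51081829 -110.13895475   14.        ] [ 666.38652612 -105.16835298   14.        ]
(array([ 3.92,  2.97, 25.02]), array([-0.   , -0.025,  0.002]))
```

```bash
python3 -m inch '[0.5,0,3,0,0,0, 1,0,7,0,0,0, 1.7,0,11,0,0,0, 2.4,0,15,0,0,0, 3.1,1,19,0,-0.02,0, 3.6,2,22.5,0,-0.025,0, 3.9,2.9,25,0,-0.025,0, 3.9,2.9,25,0,-0.025,0]' 0; python3 -m inch '[0,0,0,0,0,0, 0,0,0,0,0,0]'
python3 - <<'E'
from h import *
save("wrist","w25.png")
print([proj("wrist",p).round(0) for p in ([591.5,-110,22],[665,-105.8,22])])
print(delta([639,-107.3,5],downR(1.624)))
E
```

```text
time_s: 32.95
eef_pos: [638.1, -102.3, 137.9]
ee_rot: [0.708, -0.706, -0.02, 0.021]
force: [0.4, 0.4, 0.0]
grip_width: 0.498
time_s: 33.12
eef_pos: [638.9, -108.4, 140.7]
ee_rot: [-0.707, 0.707, 0.019, -0.018]
force: [-0.2, 0.4, 0.6]
grip_width: 0.503
[array([322., 168.]), array([323., 267.])]
(array([-0.02, 13.59,  0.16]), array([ 0.001, -0.001,  0.002]))
```

View pics/w25.png

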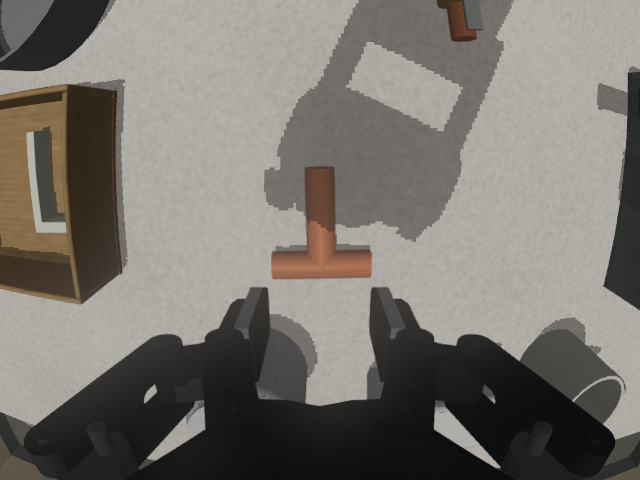

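Run:
```python
from h import *
print(pix("top",389,162.5,100))
print(delta([630,-107.8,5],downR(1.624)))
```

```text
[ 770.1818441  -153.33166043  100.        ]
(array([-0.92, 13.59,  0.16]), array([ 0.001, -0.001,  0.002]))
```

```bash
python3 -m inch '[0,3,0.1,0,0,0, 0,6,0.1,0,0,0, 0,9,0.1,0,0,0, 0,11.5,0.1,0,0,0, 0,13,0.1,0,0,0, 0,13.5,0.1,0,0,0, 0,13.5,0.1,0,0,0]' 0;python3 -m inch '[0,0,0,0,0,0, 0,0,0,0,0,0, 0,0,0,0,0,0, 0,0,0,0,0,0, 0,0,0,0,0,0]' 1 70; python3 -m inch '[0,-2,0,0,0,0, 0,-5,0,0,0,0, 0,-8.5,0,0,0,0, 0,-12,0,0,0,0, 0,-15,0,0,0,0, 0,-15,0,0,0,0, 0,-15,0,0,0,0]';  python3 - <<'E'
from h import *
print(delta([440,-385,160],downR(1.624)))
save("wrist","w26.png")
E
```

```text
time_s: 33.75
eef_pos: [638.8, -107.7, 5.2]
ee_rot: [0.707, -0.707, -0.018, 0.018]
force: [0.0, -0.5, 0.3]
grip_width: 0.502
time_s: 34.17
eef_pos: [640.3, -107.4, 8.1]
ee_rot: [-0.706, 0.708, 0.021, -0.017]
force: [-1.5, -1.2, 6.8]
grip_width: 0.225
time_s: 34.75
eef_pos: [639.6, -106.9, 158.1]
ee_rot: [-0.706, 0.707, 0.021, -0.017]
force: [-0.5, 0.6, -1.5]
grip_width: 0.225
(array([-21.4 ,  -0.27, -26.72]), array([ 0.002, -0.   ,  0.006]))
```

View pics/w26.png

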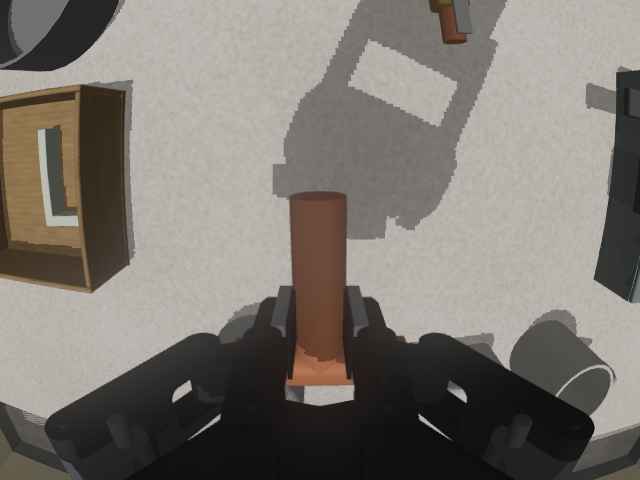

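```bash
python3 -m inch '[-1.5,0,-2,0,0,0, -4,0,-4.8,0,0,0, -6.5,0,-7.6,0,0,0, -9.2,0,-10.4,0,0,0, -11.8,0,-13.2,0,0,0, -14.4,0,-16,0,0,0, -17,0,-19,0,0,0, -19.5,0,-22,0,0,0]'; python3 -m inch '[-1.8,0,-2,0,0,0, -3.4,0,-3.9,0,0,0, -3.4,0,-3.9,0,0,0, -3.4,0,-3.9,0,0,0]';python3 - <<'E'
from h import *
print(tool()[0]); print(delta([424,-378,25],downR(1.624)))
save("wrist","w27.png")
E
```

```text
time_s: 35.47
eef_pos: [454.0, -337.3, 154.2]
ee_rot: [0.708, -0.706, -0.019, 0.019]
force: [0.7, -0.6, -1.1]
grip_width: 0.224
time_s: 35.8
eef_pos: [423.0, -377.7, 154.2]
ee_rot: [0.708, -0.706, -0.018, 0.018]
force: [0.1, 0.8, -0.8]
grip_width: 0.229
[ 423.02681997 -377.66968243  154.20290417]
(array([ 0.08, 12.92, -0.06]), array([-0.002, -0.002,  0.001]))
```

View pics/w27.png

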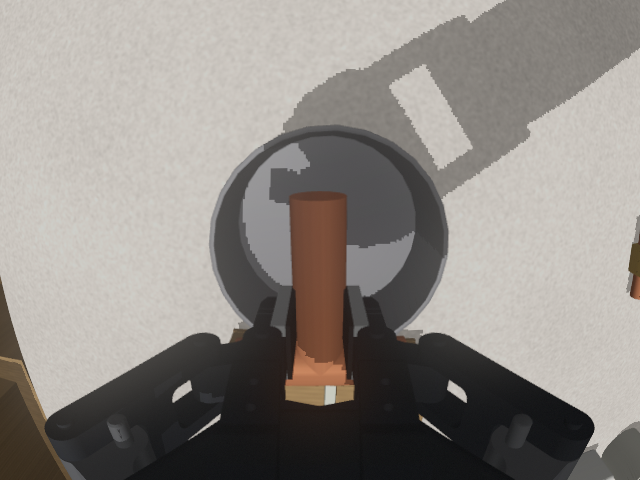

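Run:
```python
from h import *
for p in [(211,238),(448,238),(330,125),(330,238)]: print(pix("wrist",*p,70).round(1))
```

```text
[ 421.1 -448.6   70. ]
[ 412.9 -292.6   70. ]
[ 346.4 -375.2   70. ]
[ 417.1 -371.1   70. ]
```

```bash
python3 -m inch '[0.1,3,0,0,0,0, 0.1,6,0,0,0,0, 0.1,9,0,0,0,0, 0.1,11.5,0,0,0,0, 0.1,13,0,0,0,0, 0.1,13.6,0,0,0,0, 0.1,13.6,0,0,0,0]';python3 -m inch '[0,0,0,0,0,0, 0,0,0,0,0,0, 0,0,0,0,0,0]' 0.2; python3 -m inch '[0,-2,0,0,0,0, 0,-5,0,0,0,0, 0,-8.5,0,0,0,0, 0,-12,0,0,0,0, 0,-15,0,0,0,0, 0,-17,0,0,0,0, 0,-17,0,0,0,0]';  python3 - <<'E'
from h import *
print(tool()[0])
save("wrist","w28.png"); save("top","t28.png",(270,180,540,380),2.8)
for t in ("valve",): print(ctrl.search_frame(t,"top"))
E
```

```text
time_s: 36.43
eef_pos: [425.4, -375.9, 18.2]
ee_rot: [0.708, -0.706, -0.019, 0.019]
force: [-0.1, 0.3, -0.8]
grip_width: 0.221
time_s: 36.68
eef_pos: [426.0, -377.9, 21.0]
ee_rot: [-0.706, 0.708, 0.02, -0.017]
force: [0.8, 0.4, 0.3]
grip_width: 0.399
time_s: 37.27
eef_pos: [426.1, -378.8, 195.4]
ee_rot: [-0.704, 0.71, 0.022, -0.016]
force: [0.7, 0.3, 0.3]
grip_width: 0.402
[ 426.09847847 -378.81488451  195.39784496]
[{'uv': [321.8, 316.8], 'score': 0.66}, {'uv': [383.9, 169.4], 'score': 0.23}]
```

View pics/w28.png

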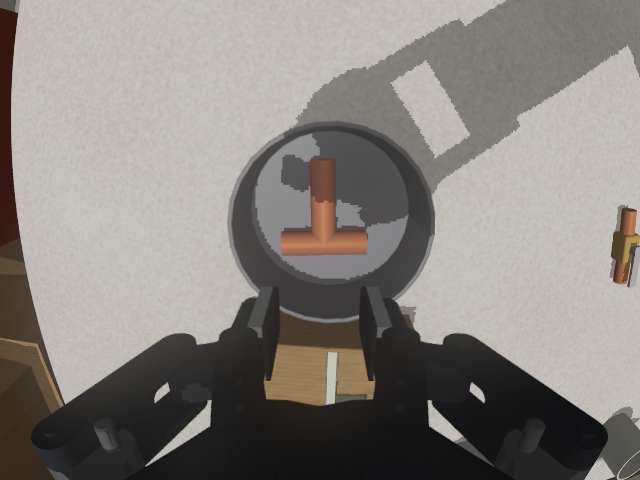

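View pics/t28.png

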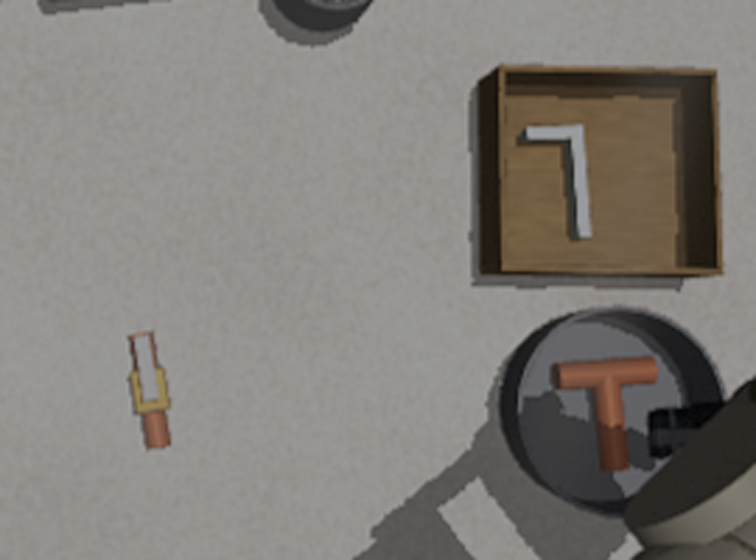

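Run:
```python
from h import *
A=pix("top",270+157/2.8,180+447/2.8,13);B=pix("top",270+141/2.8,180+333/2.8,13);C=pix("top",270+150/2.8,180+391/2.8,20);print(A,B,C,np.arctan2((B-A)[1],(B-A)[0]))
print(delta([438,-15.2,150],downR(1.722)))
```

```text
[392.63317996 -20.9583942   13.        ] [481.80885937  -8.21976619  13.        ] [436.49210594 -15.32590833  20.        ] 0.1418887600730296
(array([ 3.23,  3.94, 36.07]), array([ 0.   , -0.098,  0.002]))
```

```bash
python3 -m inch '[0.4,0,4,0,-0.02,0, 0.8,0,8,0,-0.04,0, 1.2,0,12,0,-0.06,0, 1.6,0,16,0,-0.08,0, 2,0,20,0,-0.095,0, 2.4,1,24,0,-0.095,0, 2.8,2,28,0,-0.095,0, 3.1,3,32,0,-0.095,0]' 0; python3 -m inch '[0.3,0.7,2,0,0,0, 0.3,0.9,4,0,0,0, 0.3,0.9,4,0,0,0, 0.3,0.9,4,0,0,0]'
python3 - <<'E'
from h import *
save("wrist","w29.png")
print(tool()[0],[proj("wrist",p).round(0) for p in ([392.7,-21.5,13],[481.5,-8.4,13])])
print(delta([438,-15.2,6],downR(1.717)))
E
```

```text
time_s: 38.08
eef_pos: [438.2, -54.2, 158.4]
ee_rot: [0.705, -0.705, -0.053, 0.052]
force: [1.8, 0.2, 0.9]
grip_width: 0.496
time_s: 38.42
eef_pos: [435.6, -15.6, 149.8]
ee_rot: [0.705, -0.705, -0.053, 0.053]
force: [-0.2, 0.1, 0.6]
grip_width: 0.501
[435.97013942 -16.38611543 150.1314582 ] [array([322., 171.]), array([321., 282.])]
(array([ 0.2 , 14.41,  0.09]), array([0.   , 0.002, 0.002]))
```

View pics/w29.png

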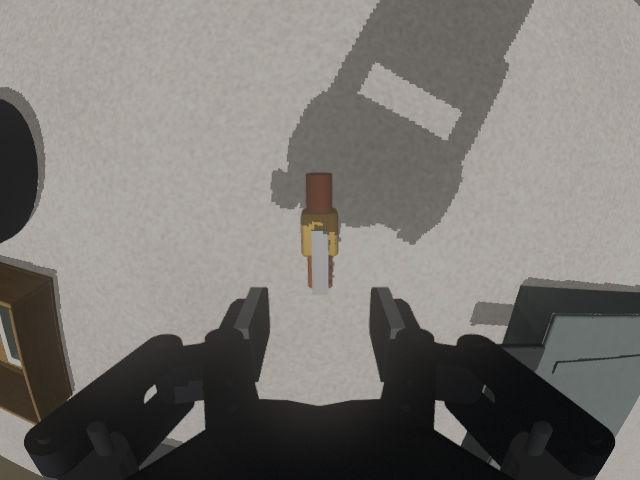

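The valve is centred between the pads at (319,232), so I'll descend, grip and lift.

```bash
python3 -m inch '[0.2,3,0,0,0,0, 0.2,6,0,0,0,0, 0.2,9,0,0,0,0, 0.2,11.5,0,0,0,0, 0.2,13.5,0,0,0,0, 0.2,14.4,0,0,0,0, 0.2,14.4,0,0,0,0]' 0;python3 -m inch '[0,0,0,0,0,0, 0,0,0,0,0,0, 0,0,0,0,0,0, 0,0,0,0,0,0, 0,0,0,0,0,0]' 1 70; python3 -m inch '[0,-2,0,0,0,0, 0,-5,0,0,0,0, 0,-8.5,0,0,0,0, 0,-12,0,0,0,0, 0,-15,0,0,0,0, 0,-15,0,0,0,0, 0,-15,0,0,0,0]';  python3 - <<'E'
from h import *
print(delta([424,-333,160],downR(1.717)))
save("wrist","w30.png")
E
```

```text
time_s: 39.05
eef_pos: [437.7, -16.6, 5.2]
ee_rot: [0.705, -0.705, -0.052, 0.052]
force: [-0.6, -0.8, 0.2]
grip_width: 0.497
time_s: 39.47
eef_pos: [439.2, -16.3, 7.6]
ee_rot: [-0.705, 0.706, 0.054, -0.051]
force: [-2.3, -1.2, 7.1]
grip_width: 0.311
time_s: 40.05
eef_pos: [438.5, -16.0, 157.8]
ee_rot: [-0.705, 0.706, 0.054, -0.05]
force: [0.3, -0.2, -2.1]
grip_width: 0.313
(array([ -6.11,  -0.19, -31.14]), array([0.002, 0.002, 0.005]))
```

View pics/w30.png

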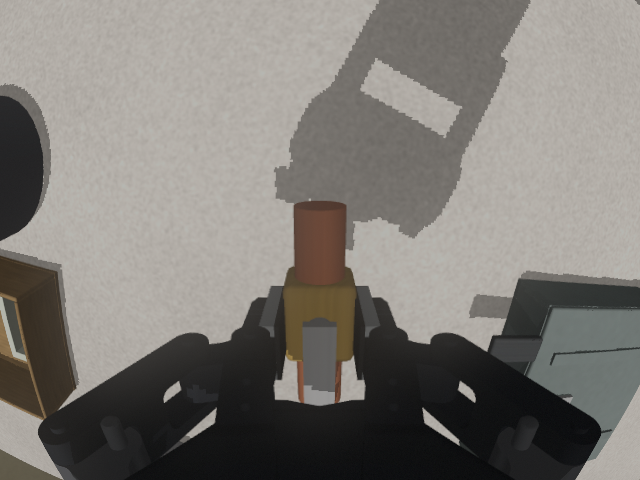

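```bash
python3 -m inch '[-0.6,0,-2.5,0,0,0, -1.4,0,-6.5,0,0,0, -2.3,0,-10.5,0,0,0, -3.2,0,-14.5,0,0,0, -4.1,0,-18.5,0,0,0, -5,0,-22.5,0,0,0, -5.9,0,-26.5,0,0,0, -6.6,0,-30,0,0,0]'; python3 -m inch '[-0.3,0,-1.5,0,0,0, -0.5,0,-2,0,0,0, -0.5,0,-2,0,0,0, -0.5,0,-2,0,0,0]';python3 - <<'E'
from h import *
print(tool()[0],tool()[2]["grip_width"]); print(delta([415,-343,38],downR(1.717)))
save("wrist","w31.png")
E
```

```text
time_s: 40.77
eef_pos: [415.7, -324.4, 154.7]
ee_rot: [0.706, -0.704, -0.052, 0.052]
force: [1.7, 0.4, -2.1]
grip_width: 0.309
time_s: 41.1
eef_pos: [414.8, -341.7, 155.6]
ee_rot: [0.706, -0.705, -0.053, 0.052]
force: [-0.2, 0.4, -1.9]
grip_width: 0.307
[ 414.80281869 -341.65878121  155.55163943] 0.3074596177619158
(array([-0.02, 11.75, -0.16]), array([-0.002,  0.002,  0.001]))
```

View pics/w31.png

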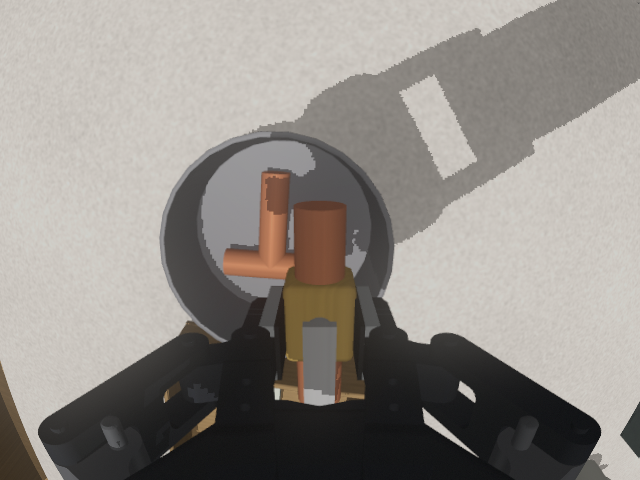

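```bash
python3 -m inch '[0,3,-0.3,0,0,0, 0,6,-0.3,0,0,0, 0,9,-0.3,0,0,0, 0,11,-0.3,0,0,0, 0,12,-0.3,0,0,0, 0,12,-0.3,0,0,0]';python3 -m inch '[0,0,0,0,0,0, 0,0,0,0,0,0]';python3 -m inch '[0,0,0,0,0,0, 0,0,0,0,0,0, 0,0,0,0,0,0]' 0.1; python3 -m inch '[0,-2,0,0,0,0, 0,-5,0,0,0,0, 0,-8.5,0,0,0,0, 0,-12,0,0,0,0, 0,-15,0,0,0,0, 0,-18,0,0,0,0, 0,-18,0,0,0,0]';  python3 - <<'E'
from h import *
print(tool()[0])
save("wrist","w32.png")
E
```

```text
time_s: 41.65
eef_pos: [415.4, -344.1, 35.0]
ee_rot: [0.706, -0.704, -0.053, 0.053]
force: [-0.1, 0.6, -1.5]
grip_width: 0.309
time_s: 41.82
eef_pos: [416.5, -346.3, 38.2]
ee_rot: [-0.704, 0.706, 0.054, -0.051]
force: [0.2, 0.7, -1.7]
grip_width: 0.312
time_s: 42.07
eef_pos: [416.1, -346.2, 37.5]
ee_rot: [-0.705, 0.706, 0.054, -0.051]
force: [-0.2, 0.0, -0.5]
grip_width: 0.445
time_s: 42.65
eef_pos: [416.7, -347.4, 223.1]
ee_rot: [-0.702, 0.709, 0.055, -0.049]
force: [-0.1, -0.6, 0.3]
grip_width: 0.449
[ 416.65570358 -347.43926984  223.08882121]
```

View pics/w32.png

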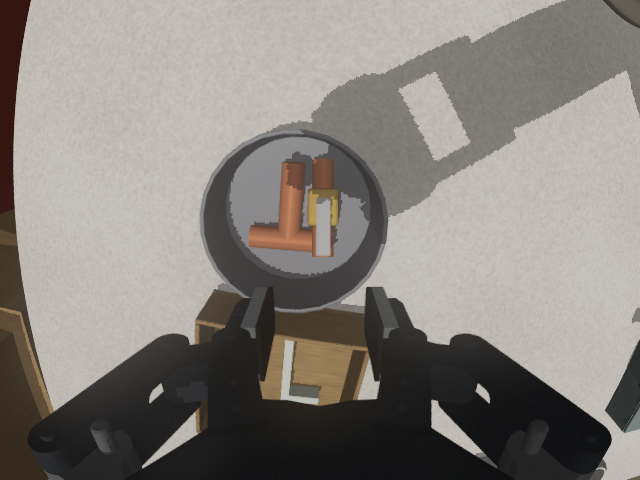

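```bash
python3 -m inch '[-3,0,2,0,0,0, -5,0,5,0,0,0, -7,0,8,0,0,0, -8,0,11,0,0,0, -8,0,14,0,0,0, -8,0,17,0,0,0, -8,0,20,0,0,0, -8,0,20,0,0,0]';  python3 - <<'E'
from h import *
P,T,s=tool();print(P,s["time_s"])
save("top","t33.png");save("scene","s33.png",(80,60,480,400),1.9)
im=ctrl.capture("top")[:,:,::-1]; cv2.imwrite("pics/t34.png",cv2.resize(im[190:330,90:290],None,fx=4,fy=4,interpolation=cv2.INTER_CUBIC))
for t in ("tee","valve","bracket","elbow","hinge","pull","spanner","scraper"): print(t,[(np.round(d["uv"]).tolist(),round(d["score"],2)) for d in ctrl.search_frame(t,"top")])
E
```

```text
time_s: 43.37
eef_pos: [305.5, -155.9, 215.5]
ee_rot: [0.706, -0.705, -0.054, 0.052]
force: [0.2, -0.7, 0.8]
grip_width: 0.449
[ 305.49736451 -155.94777026  215.53270936] 43.3667
tee [([489.0, 318.0], 0.94)]
valve [([473.0, 326.0], 0.68)]
bracket [([474.0, 239.0], 0.65), ([216.0, 256.0], 0.58), ([475.0, 327.0], 0.26)]
elbow []
hinge []
pull []
spanner [([185.0, 261.0], 0.21)]
scraper []
```

View pics/t33.png

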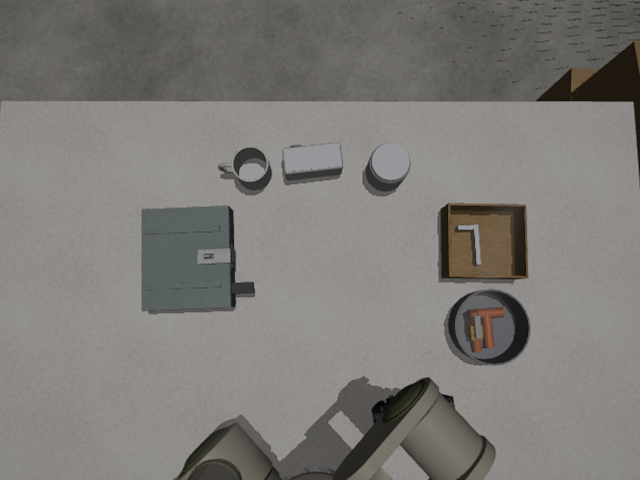

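View pics/s33.png

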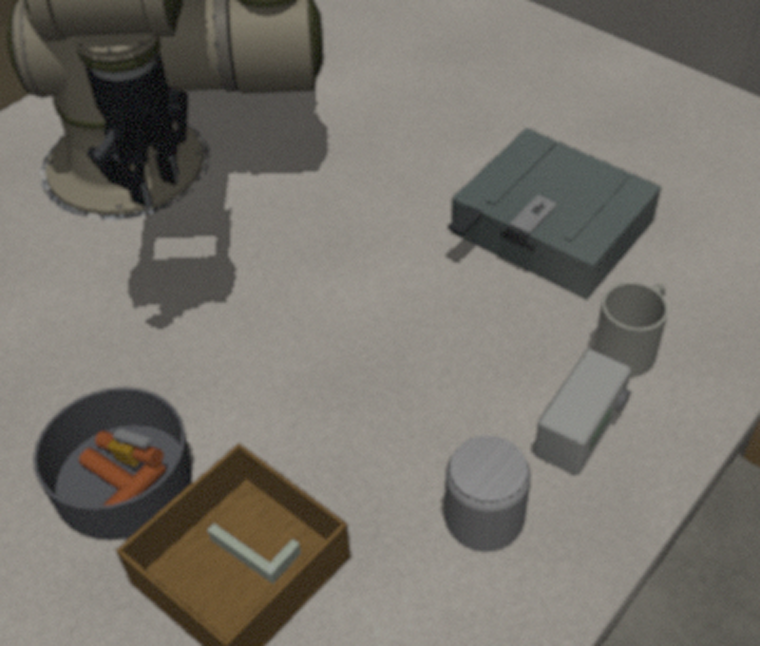

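View pics/t34.png

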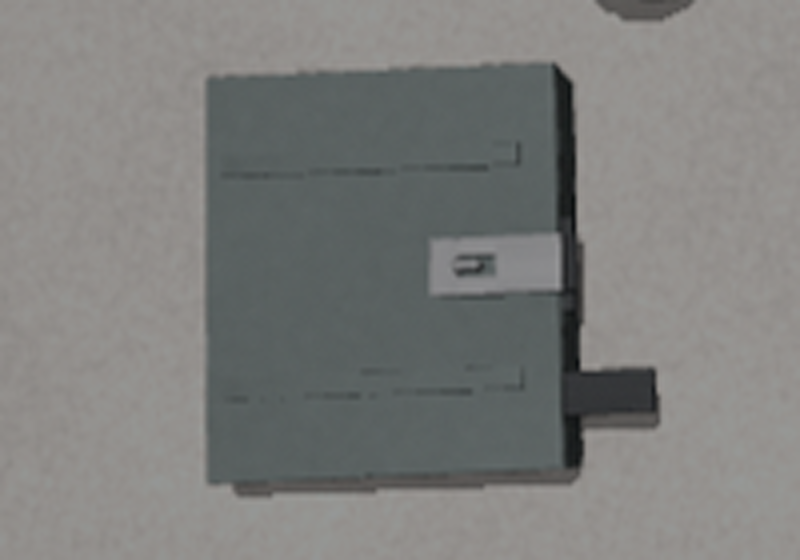

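The worktop is clear: the lid is shut, the hasp lies over the staple at (208,256), the bracket is in the carton and the tee and valve are in the basin. The mug, timer and tin stand where they were, so I'll hand it in.

Run:
```python
from rig import ctrl
print(ctrl.finish_job())
```

```text
the job is handed in; nothing more can be done
None
```

The job is done and handed in at about 43 s of the 210 s allowed.

- **Tools:** the scraper is in bay1 and the spanner in bay0. The wrist pictures taken just before the lid was closed show both lying flat and lengthways.
- **Lid and hasp:** I closed the lid by its tab, pressed it down with about 35 N, then swung the hasp over and pressed it flat with about 25 N. The final top and scene pictures show the lid shut and the staple through the hasp's slot.
- **Parts:** the bracket is in the carton, and the tee and valve are in the basin. The elbow, pull and hinge were not in the scene.
- **Left alone:** the mug, timer and tin look unmoved, and nothing else is left on the worktop.

Some things did not go smoothly or disagreed:
- **Hasp slip:** the hasp slipped out of the grip part-way and stayed upright, so I pushed it over with the shut fingers.
- **Joint 6 at its limit:** while I placed the scraper, joint 6 read -2.881 against a limit of -2.88. The arm settled a few millimetres off target there, and I avoided that orientation afterwards.
- **Basin position:** two measurements of the basin's centre differed by about 7 mm, which made no difference to the placing.
- **Network hits:** in the last top picture the networks also reported a "bracket" on the hasp, a weaker "bracket" in the basin and a "spanner" on the closed lid. The pictures show these are false.

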